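# Hang the shears at the back of the cabinet hook

### The job

Put the sheathed paper shears away: hang them by either finger loop on the hook inside the low cabinet, tilting the loops up as they go in to clear the roof's front lip and the hook's turned-up end, and push the loop right back along the hook to its clamp block so that the next pair fits in front. Where the hook sits along its rail has not been measured, so feel for it gently, never knocking or forcing anything. Let the points down by hand until the shears nearly hang straight before you let go, and leave the other things on the table where they are.

Things in the scene. Friction and masses are not known exactly. Their poses are not given: they have to be found in the camera images.
- cabinet: fixed cabinet, open front; white sides and floor, clear roof and back. 150 deep (x), 360 wide (y), 316 high. Origin: centre of underside, z up, x pointing inwards: front edge x=-75, back panel x=70. Floor and sides 12 thick, 336 clear width; roof underside z=310. Pushing on cabinet or hook with over 10 N (shears or robot) is too hard
- lip (a point): middle of the bottom edge of the clear lip, 6 thick, that hangs from the roof along the whole front edge; cabinet frame (-72, 0, 250), axes as the cabinet. Its bottom is 16 lower than the top of the hook's turned-up end; the only way in is under it
- rail (a point): middle of the hook rail, cabinet frame (25, 0, 250), axes as the cabinet. The point lies in the plane of the front face of the hook's clamp block and at the level of the strap's top. Rail: x=27 to 39, z=235 to 255, full width. The one hook is clamped tight on it, its centre anywhere from y=-45 to 45, different each time and NOT measured
- hook_line (a point): point on the cabinet's middle plane, cabinet frame (-13, 0, 266), axes as the cabinet: the depth and height of the hook's tip, but not its y. Hook: from the block (30 wide, z=229 to 261, face x=25) a flat steel strap, 16 wide, 4 thick, comes level towards the front, top at z=250, and turns straight up at its end (x=-15 to -11) to z=266
- scissors: closed paper shears, black cover on the blades, lying flat, rigid, about 130 g, balance point x about 80. Origin under the cover's middle, x towards the grey finger loops, z up. Cover x=-50 to 50, 22 wide, z=0 to 12: grip across its width. Neck to x=86, 20 wide, 6 thick. Two equal loops side by side, x=105 to 165, 10 mm round bar at z=5; pair 76 wide outside (y=-38 to 38). Turn in a light grip
- loop_a (a point): centre of the opening of the finger loop on the shears' +y side: shears frame (135, 17, 5), axes as the shears. Opening 40 long (x=115 to 155), 22 wide, round ends
- loop_b (a point): centre of the opening of the finger loop on the shears' -y side: shears frame (135, -17, 5), axes as the shears. Opening 40 long, 22 wide, round ends
- tape: bystander: roll of masking tape lying flat, 100 outer diameter, 24 high; origin at the centre of its underside
- tumbler: bystander: steel tumbler with a white lid, 72 diameter, 170 high; origin at the centre of its underside
- phone: bystander: phone lying flat, 148 x 71 x 8; origin at the centre of its underside
- model_house: bystander: white card model house on a cardboard base 120 x 110, 89 high; origin at the centre of its underside

How it is judged:
On the way, in this order (a step that is already met when the one before it is completed fails the run):
1. the shears are picked up clear of the table (height (world z) of scissors above 0.06 m and contact force between the fingers and scissors above 0.5 N), for 0.2 s.
2. still held, a finger loop is on the hook and the points are let down to within 45 degrees of hanging straight (((x of loop_a in the frame of cabinet above -0.012 m and z of loop_a in the frame of cabinet between 0.215 and 0.25 m) or (x of loop_b in the frame of cabinet above -0.012 m and z of loop_b in the frame of cabinet between 0.215 and 0.25 m)) and angle between scissors's own x axis and vertical below 0.785 rad and contact force between scissors and cabinet above 0.2 N and contact force between the fingers and scissors above 0.3 N), for 0.1 s.
At the end, for the whole second after the job is handed in: The shears hang by a finger loop from the hook, points down (within 28 degrees of straight) and settled but for a slight sway, with that loop pushed back to within about 12 mm of the clamp block (loop centre at cabinet x > 8 mm, z between 220 and 245 mm), the points inside the cabinet (((x of loop_a in the frame of cabinet above 0.008 m and z of loop_a in the frame of cabinet between 0.22 and 0.245 m) or (x of loop_b in the frame of cabinet above 0.008 m and z of loop_b in the frame of cabinet between 0.22 and 0.245 m)) and x of scissors in the frame of cabinet between -0.06 and 0.07 m and angle between scissors's own x axis and vertical below 0.5 rad and linear speed of scissors below 0.12 m/s and angular speed of scissors below 1 rad/s); the robot touches nothing.
It fails at once if the shears are pressed or knocked against the cabinet or hook with more than 10 N (contact force between scissors and cabinet above 10 N).
It fails at once if the robot presses on the cabinet or hook with more than 10 N (contact force between any of the arm, the fingers and cabinet above 10 N).
It fails at once if another thing on the table is moved more than 20 mm (distance of any of tape, tumbler, phone, model_house from where it was at the start of the episode above 0.02 m).
It also fails if it takes over 64 s, if anything falls off the work surface, if the arm or the gripper's body presses on something with over 40 N, if the wrist force passes 120 N, or if a joint passes its speed limit or range.

### The arm

A 6-joint arm with a two-finger parallel gripper is mounted at the origin on the work surface. World frame = base frame: x ahead of the robot, y to its left, z up, the work surface at z = 0. Lengths are in m, angles in rad, forces in N, time in s.
With the tool pointing down it reaches from about 0.275 to 0.75 m from the base axis. Payload 10.2 kg.
Tool frame: the origin (TCP) lies on the centre line of the jaws, within the pads' length; the fingertips stand 17 mm ahead of it and the grasp point (between the pads) lies 2 mm behind it; x points along the fingers, z is the direction in which the jaws open and shut, and the axes are right-handed (so a half turn about x gives the same grasp; the last joint's range is limited). The gripper opens to 88 mm and grips with 3 to 60 N. Pads are 18 mm wide; open, the fingers measure 123 mm over their backs; the gripper's body (75 mm by 187 mm) begins 45 mm behind the grasp point.
Start: joints at [-1.465, 0.313, 1.498, -0, 1.331, -0.223], TCP at [0.17, -0.497, 0.256] pointing down, gripper open.
Joint ranges: [-2.94, 2.94], [-0.97, 2.17], [0.19, 2.56], [-1.23, 4.37], [0.02, 3.11], [-2.88, 2.88]. Speed limits (rad/s): [2.39, 2.39, 3.01, 3.14, 3.14, 3.14].

### API

Orientations are given as a unit quaternion [w, x, y, z].
In Python, from cell import robot gives the robot as it stands.
- The arm moves only by the tool play_rows, never from a script. Its argument "deltas" is a list of rows, each a list of 7 numbers: the shift along the tool's x, y, z in m, then the turn, a rotation vector about the tool's x, y, z in rad, then the finger opening in m, from 0 to 0.0881. A call has 1 to 5 rows; each row is the pose to reach, as a shift and turn from the pose commanded when the call began, along the tool's axes at that moment; what a row does not reach only later rows make up. A row lasts 1/8 s, in which the tool goes at most 62.5 mm and 10.7 degrees, less where a joint would pass 70% of its speed; a pose out of reach is approached as far as the arm can. A call with a gripper value outside its range is refused whole. The fingers move at their own pace and stop on an object; the grip force is fixed at half the most. Time passes only in rows, so rows that repeat a pose let the fingers close. It gives the time, the measured TCP pose, the force and the opening at its end, in the units of the state.
- robot.state(): the state, without advancing time (a new reading comes with each control period).
- robot.capture(name): name is "side" or "top"; returns the picture (400x640x3 uint8, red, green, blue); there is no depth.
- robot.calibration(name): a dict with "vertical_fov" (degrees; the focal length in pixels is half the picture's height over the tangent of half this angle, whatever the lens; pixels are square), "cx", "cy" (the principal point, pixels), "k1" (the pictures are not rectified: a ray, as slopes to the right and down, at radius r is drawn at 1 + k1 r^2 times it, then the intrinsics apply), "rvec" (rotation vector, rad) and "tvec" (3), from world to camera coordinates, as OpenCV has them. Camera axes: x right, y down, z forward; pixel columns grow to the right and rows downward; lengths in m; the calibration is good to about 2 mm. A picture is of the moment at which its call begins. calibration takes no time and is no camera call.
- robot.close_job(): hands the job in, once; it reports no verdict.
The state is a dict: "t": time; "joint_positions": joint angles; "joint_vel": joint speeds; "effort": joint torques, N m; "position": TCP position; "eef_rot": TCP orientation; "wrist_force": force on the tool from outside, world axes, zero at the start; "wrist_torque": the same for the moment, N m; "finger_gap": finger opening in m.
Only numpy, scipy, OpenCV 4.12 (cv2) and the standard library are available. Lean on these libraries where they do the work, as an engineer would, in place of code of your own. Each camera call takes 0.05 s, during which the arm holds its last target.

## Working session

There is one attempt and no reset: what is moved stays moved. The work goes in short steps, Python scripts to look and compute and a tool call to move; the robot and the scene stay as the last step left them, time stands still between calls to the robot, and variables do not carry over. Pictures are saved under pics/ and viewed, and the job is handed in when it is done.

Besides the shell and the picture viewer there is one more tool, called as a command line: name --pt "numbers of a row" for each row, then --argument value for the rest. play_rows: Moves the arm, as the interface text tells. Its arguments: {"type":"object","properties":{"deltas":{"type":"array","items":{"type":"array","items":{"type":"number"}}}},"required":["deltas"]}

```bash
ls; mkdir -p pics; python3 - <<'E'
from cell import robot
import cv2
s=robot.state(); print(s)
for n in("side","top"):
    im=robot.capture(n); cv2.imwrite(f"pics/{n}0.png",im[:,:,::-1]); print(n,robot.calibration(n))
E
```

```text
pics
{'t': 0.0, 'joint_positions': array([-1.46541653e+00,  3.13442322e-01,  1.49842279e+00, -2.07624655e-05,
        1.33099559e+00, -2.23381760e-01]), 'joint_vel': array([ 0.00049939, -0.00126316,  0.00021269,  0.00086082, -0.00100398,
        0.00029053]), 'effort': array([-1.29311380e-05, -4.02211118e+01, -2.52275938e+01,  6.94976421e-02,
        3.51339974e-02, -1.16785286e-04]), 'position': array([ 0.16947649, -0.49665901,  0.25517036]), 'eef_rot': array([ 0.57477849,  0.41176811,  0.57538468, -0.41110727]), 'wrist_force': array([ 0.17153843, -0.84915699,  0.73053285]), 'wrist_torque': array([ 0.00625372, -0.07125786,  0.03220612]), 'finger_gap': 0.08797395634226755}
side {'vertical_fov': 44.04640413037979, 'cx': 318.52903030895095, 'cy': 193.72899642697067, 'k1': -0.02549205003686206, 'rvec': array([ 0.30003136, -2.71529831,  1.34226668]), 'tvec': array([0.49689999, 0.23035673, 1.33289624])}
top {'vertical_fov': 54.14316977584454, 'cx': 315.76031866202436, 'cy': 204.34518168230673, 'k1': -0.01937301530402638, 'rvec': array([ 2.16692959, -2.16928667,  0.14151986]), 'tvec': array([-0.05317916,  0.56731934,  1.15509098])}
```

View pics/side0.png

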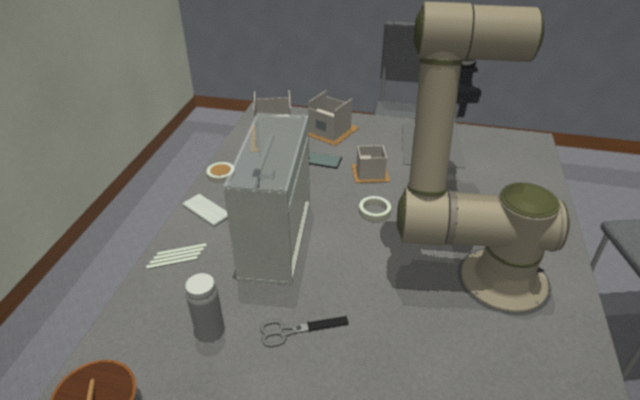

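View pics/top0.png

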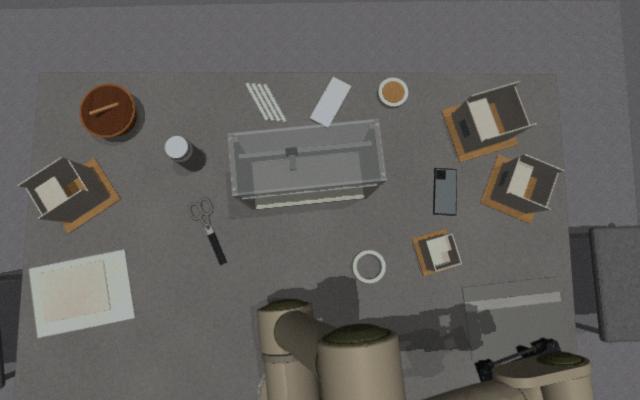

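The top view shows the shears at (210,235), the cabinet at (307,165) with its opening towards the robot, and the hook block at about (291,152). The tumbler is at (180,150). I'll enlarge the crops next.

```bash
cat > h.py <<'E'
import numpy as np, cv2
from cell import robot
from scipy.spatial.transform import Rotation as R
def cam(n):
    c=robot.calibration(n); f=200/np.tan(np.radians(c['vertical_fov']/2))
    return f,c['cx'],c['cy'],c['k1'],R.from_rotvec(c['rvec']).as_matrix(),np.array(c['tvec'])
def proj(n,P):
    f,cx,cy,k,M,t=cam(n); q=np.atleast_2d(P)@M.T+t; s=q[:,:2]/q[:,2:]
    s=s*(1+k*(s**2).sum(1,keepdims=True)); return s*f+[cx,cy]
def ray(n,uv):
    f,cx,cy,k,M,t=cam(n); d=(np.array(uv,float)-[cx,cy])/f; s=d.copy()
    for _ in range(10): s=d/(1+k*(s@s))
    v=M.T@np.r_[s,1]; return -M.T@t, v/np.linalg.norm(v)
def onz(n,uv,z):
    o,v=ray(n,uv); return o+v*(z-o[2])/v[2]
def crop(src,dst,x0,y0,x1,y1,s):
    im=cv2.imread(src)[y0:y1,x0:x1]; cv2.imwrite(dst,cv2.resize(im,None,fx=s,fy=s,interpolation=cv2.INTER_CUBIC))
def snap(n,name):
    im=robot.capture(n)[:,:,::-1].copy(); cv2.imwrite(f"pics/{name}.png",im); return im
E
python3 - <<'E'
from h import *
crop("pics/top0.png","pics/top0c.png",215,110,400,220,4)
crop("pics/top0.png","pics/top0s.png",150,120,270,280,4)
crop("pics/side0.png","pics/side0c.png",180,90,360,360,2)
for n in("side","top"): print(n,ray(n,(320,200)))
E
```

```text
side (array([0.28365345, 1.00545094, 0.99257007]), array([ 0.16925981, -0.76835739, -0.61723418]))
top (array([ 0.42943492, -0.03693547,  1.21372808]), array([ 0.12696191, -0.02501992, -0.99159199]))
```

View pics/top0c.png

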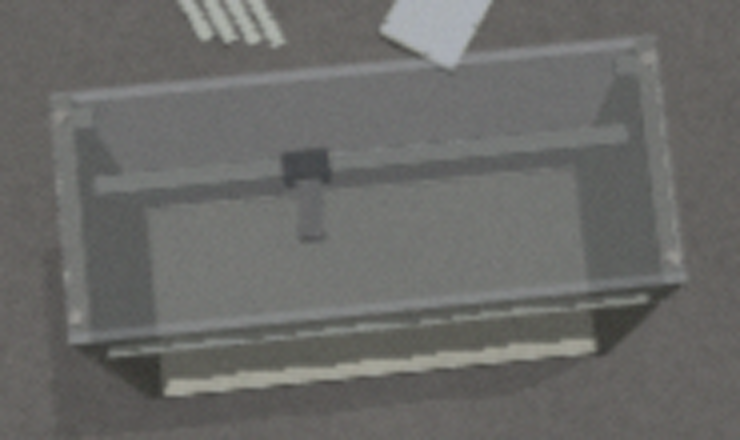

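View pics/top0s.png

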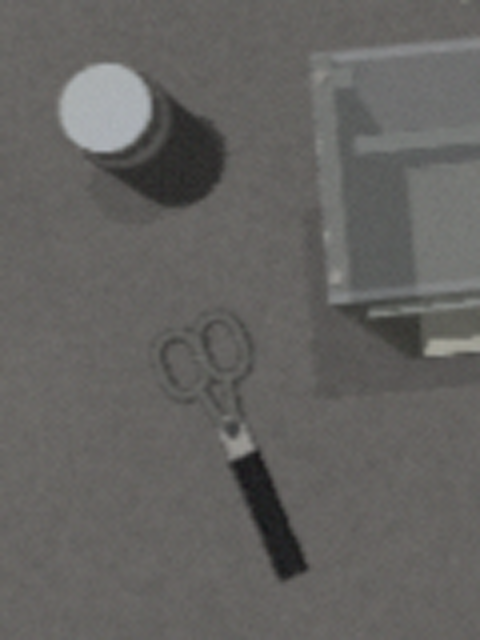

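View pics/side0c.png

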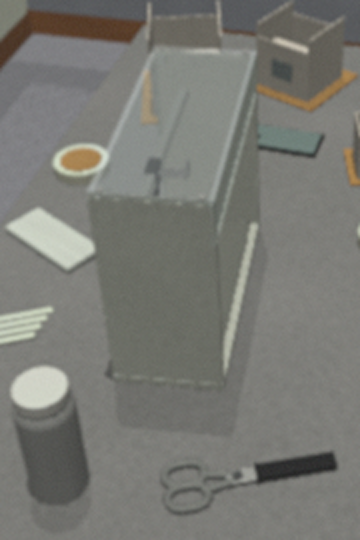

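The roof corners are clear in the top crop: (55,95), (72,343), (685,283) and (655,38). The hook block's front centre is near (307,183) and the tip near (312,240). The loops and the cover also show clearly.

```bash
python3 - <<'E'
from h import *
np.set_printoptions(precision=4,suppress=True)
T=lambda x,y:(215+(x+.5)/4-.5,110+(y+.5)/4-.5)
pts=[(55,95),(72,343),(685,283),(655,38)]
W=np.array([onz("top",T(*p),0.316) for p in pts]); print(W)
LB,LF,RF,RB=W
print("widths",np.linalg.norm(LB-RB),np.linalg.norm(LF-RF),"depth",np.linalg.norm(LB-LF),np.linalg.norm(RB-RF))
yaxis=((LB-RB)+(LF-RF)); 
# yaw of cabinet: x inward
src=np.array([[70,180],[-75,180],[-75,-180],[70,-180]])/1000. 
src[[0,3],0]=.075
a=src-src.mean(0); b=W[:,:2]-W[:,:2].mean(0)
th=np.arctan2((a[:,0]*b[:,1]-a[:,1]*b[:,0]).sum(),(a*b).sum()); c,s=np.cos(th),np.sin(th)
M=np.array([[c,-s],[s,c]]); o=W[:,:2].mean(0)-M@src.mean(0)
print("yaw",th,"o",o,"res",b-a@M.T)
cab=lambda p:M.T@(np.array(p)[:2]-o)
for nm,p,z in [("block front L",(284,187),.261),("block front R",(330,183),.261),("block back L",(282,153),.261),("tip L",(299,240),.266),("tip R",(326,237),.266),("floor frontL",(165,392),.012),("floor frontR",(597,350),.012),("lipL",(108,353),.25),("lipR",(648,298),.25)]:
    w=onz("top",T(*p),z); print(nm,w,cab(w))
S=lambda x,y:(180+(x+.5)/2-.5,90+(y+.5)/2-.5)
for nm,p,z in [("roof nearL front?",(213,200),.316),("roof near back",(92,193),.316),("far front",(257,52),.316),("hook",(157,163),.261),("tip",(187,165),.266),("base front",(222,380),0),("base back",(112,375),0)]:
    w=onz("side",S(*p),z); print("side",nm,w,cab(w))
# shears cover mask
im=cv2.imread("pics/top0.png"); sub=im[225:270,195:235].max(2)
m=(sub<45).astype(np.uint8); n,l,st,ce=cv2.connectedComponentsWithStats(m); k=1+np.argmax(st[1:,4]); print(st[k],ce[k])
r=cv2.minAreaRect(cv2.findContours((l==k).astype(np.uint8),0,2)[0][0]); print(r)
box=cv2.boxPoints(r)+[195,225]
print(np.array([onz("top",p,.012) for p in box]))
print("cov",onz("top",ce[k]+[195,225],.012))
U=lambda x,y:(150+(x+.5)/4-.5,120+(y+.5)/4-.5)
for nm,p in [("loopL",(182,366)),("loopR",(226,343)),("sheathend",(292,576)),("sheathtop",(243,457))]: print(nm,onz("top",U(*p),.008))
for nm,p in [("loop far",(186,475)),("loop near",(187,498)),("sheath tip",(335,462)),("sheath start",(256,472))]: print("side",nm,onz("side",S(*p),.008))
tum=onz("top",U(106,108),.17); print("tumbler",tum)
E
```

```text
[[ 0.7027  0.1558  0.316 ]
 [ 0.5552  0.1424  0.316 ]
 [ 0.5905 -0.2135  0.316 ]
 [ 0.7384 -0.1991  0.316 ]]
widths 0.35676678308178117 0.35766448612927976 depth 0.14810134159270816 0.14850981287667137
yaw 0.09880726099417998 o [ 0.6467 -0.0286] res [[-0.0009 -0.0021]
 [ 0.0009 -0.0007]
 [ 0.0007  0.0016]
 [-0.0007  0.0012]]
block front L [0.6607 0.0241 0.261 ] [0.0192 0.0511]
block front R [ 0.6633 -0.0044  0.261 ] [0.0189 0.0224]
block back L [0.6824 0.0255 0.261 ] [0.0409 0.0504]
tip L [0.6262 0.0143 0.266 ] [-0.0162  0.0448]
tip R [ 0.6281 -0.0023  0.266 ] [-0.0159  0.0281]
floor frontL [0.5596 0.1306 0.012 ] [-0.0709  0.167 ]
floor frontR [ 0.5923 -0.2036  0.012 ] [-0.0714 -0.1687]
lipL [0.5582 0.1331 0.25  ] [-0.0721  0.1697]
lipR [ 0.5929 -0.2031  0.25  ] [-0.0708 -0.1683]
side roof nearL front? [0.5524 0.1431 0.316 ] [-0.0769  0.1801]
side roof near back [0.692  0.1605 0.316 ] [0.0637 0.1837]
side far front [ 0.5856 -0.2082  0.316 ] [-0.0785 -0.1727]
side hook [0.6666 0.0118 0.261 ] [0.0238 0.0383]
side tip [0.625  0.0145 0.266 ] [-0.0174  0.045 ]
side base front [0.5575 0.127  0.    ] [-0.0734  0.1637]
side base back [0.7054 0.1509 0.    ] [0.0761 0.1729]
[ 13   8  18  31 211] [21.9716 23.2133]
((21.993728637695312, 23.34881019592285), (31.38373374938965, 6.942677021026611), 67.06790161132812)
[[0.4747 0.2765 0.012 ]
 [0.483  0.2572 0.012 ]
 [0.3953 0.2178 0.012 ]
 [0.3872 0.2369 0.012 ]]
cov [0.4353 0.2471 0.012 ]
loopL [0.5492 0.3185 0.008 ]
loopR [0.5671 0.2851 0.008 ]
sheathend [0.3887 0.2296 0.008 ]
sheathtop [0.4791 0.2694 0.008 ]
side loop far [0.5574 0.2934 0.008 ]
side loop near [0.5466 0.3251 0.008 ]
side sheath tip [0.3843 0.2346 0.008 ]
side sheath start [0.4755 0.2704 0.008 ]
tumbler [0.7099 0.3286 0.17  ]
```

```bash
python3 - <<'E'
from h import *
np.set_printoptions(precision=4,suppress=True)
s=robot.state(); q=s['eef_rot']; M=R.from_quat(np.r_[q[1:],q[0]]).as_matrix(); print(M)
p=s['position']; d=np.array([.470,.2625,.20])-p
print("shift tool",M.T@d)
# desired tool: x down, z along +-shears y, yaw .42
for sg in(1,-1):
    y=.42; z=sg*np.array([-np.sin(y),np.cos(y),0]); x=np.array([0,0,-1.]); D=np.c_[x,np.cross(z,x),z]
    print(sg,R.from_matrix(M.T@D).as_rotvec())
E
```

```text
[[-0.0002  0.9464  0.3229]
 [ 0.0012  0.3229 -0.9464]
 [-1.      0.0002 -0.0012]]
shift tool [ 0.0561  0.5296 -0.6214]
1 [ 3.0504 -0.0004  0.0018]
-1 [-0.0912 -0.0012 -0.0003]
```

play_rows --pt "0 0.038 -0.044 0 0 0 0.088" --pt "0.0 0.076 -0.09 0 0 0 0.088" --pt "0 0.114 -0.135 0 0 0 0.088" --pt "0 0.152 -0.18 0 0 0 0.088" --pt "0 0.19 -0.225 0 0 0 0.088"

```text
t: 0.72
position: [0.2769, -0.2207, 0.2556]
eef_rot: [0.575, 0.412, 0.575, -0.412]
wrist_force: [1.1, -0.7, 0.9]
finger_gap: 0.0882
```

play_rows --pt "0.01 0.038 -0.044 0 0 0 0.088" --pt "0.02 0.076 -0.09 0 0 0 0.088" --pt "0.03 0.114 -0.135 0 0 0 0.088" --pt "0.04 0.152 -0.18 -0.05 0 0 0.088" --pt "0.056 0.19 -0.225 -0.091 0 0 0.088"

```text
t: 1.35
position: [0.3844, 0.0537, 0.1997]
eef_rot: [0.594, 0.385, 0.593, -0.384]
wrist_force: [1.0, -1.1, 0.3]
finger_gap: 0.0878
```

```bash
cat >> h.py <<'E'
import json
def st():
    s=robot.state(); q=s['eef_rot']; M=R.from_quat(np.r_[q[1:],q[0]]).as_matrix()
    open('log.txt','a').write(json.dumps([s['t'],list(s['joint_positions']),list(s['position']),M.tolist()])+"\n")
    return s,M
def show():
    np.set_printoptions(precision=4,suppress=True)
    s,M=st(); print("t",s['t'],"j",s['joint_positions'],"p",s['position'],"gap",s['finger_gap'],"F",s['wrist_force'],"T",s['wrist_torque']); print(M)
    return s,M
def target(pos,D,s,M):
    print("shift",M.T@(np.array(pos)-s['position']),"rot",R.from_matrix(M.T@D).as_rotvec())
E
python3 - <<'E'
from h import *
s,M=show()
y=.42; z=-np.array([-np.sin(y),np.cos(y),0]); x=np.array([0,0,-1.]); D=np.c_[x,np.cross(z,x),z]
target([.470,.2625,.2],D,s,M)
E
```

```text
t 1.35 j [-0.1654  0.067   1.9557 -0.0001  1.1174  0.9841] p [0.3844 0.0537 0.1997] gap 0.08784360912776185 F [ 0.9649 -1.0832  0.3454] T [-0.0554 -0.0654  0.0254]
[[ 0.0014  0.9125  0.409 ]
 [-0.0003  0.409  -0.9125]
 [-1.      0.0012  0.0009]]
shift [-0.0003  0.1635 -0.1555] rot [ 0.0014  0.0009 -0.0012]
```

```bash
cat >> h.py <<'E'
def toolD(yaw,alpha,delta,roll=0):
    "shears pose: yaw, pitch-up alpha, then tool tilt delta (deg). returns tool R, shears R"
    a=np.radians(alpha); S=R.from_euler('Z',yaw)*R.from_euler('Y',-a)*R.from_euler('Z',np.radians(roll)); S=S.as_matrix()
    d=np.radians(delta); sx,sy,sz=S.T
    x=-np.cos(d)*sz-np.sin(d)*sx; z=-sy
    return np.c_[x,np.cross(z,x),z],S
E
python3 - <<'E'
from h import *
s,M=show()
D,S=toolD(.42,0,15)
target([.4724,.2637,.10],D,s,M)
E
```

```text
t 1.35 j [-0.1654  0.067   1.9557 -0.0001  1.1174  0.9841] p [0.3844 0.0537 0.1997] gap 0.08784360912776185 F [ 0.9649 -1.0832  0.3454] T [-0.0554 -0.0654  0.0254]
[[ 0.0014  0.9125  0.409 ]
 [-0.0003  0.409  -0.9125]
 [-1.      0.0012  0.0009]]
shift [ 0.0997  0.1661 -0.1557] rot [ 0.0013  0.0011 -0.263 ]
```

play_rows --pt "0.02 0.035 -0.032 0 0 -0.08 0.088" --pt "0.04 0.07 -0.065 0 0 -0.16 0.088" --pt "0.06 0.105 -0.098 0 0 -0.263 0.088" --pt "0.08 0.14 -0.13 0 0 -0.263 0.088" --pt "0.1 0.166 -0.156 0 0 -0.263 0.088"

```text
t: 1.98
position: [0.4721, 0.2636, 0.0983]
eef_rot: [0.538, 0.303, 0.639, -0.459]
wrist_force: [0.2, -0.2, 0.5]
finger_gap: 0.0879
```

```bash
python3 - <<'E'
from h import *
im=snap("top","top1"); snap("side","side1")
crop("pics/top1.png","pics/top1c.png",150,150,300,300,4);crop("pics/side1.png","pics/side1c.png",230,220,430,370,4)
s,M=show()
D,S=toolD(.42,0,15)
target([.4724,.2637,.021],D,s,M)
E
```

```text
t 2.075 j [ 0.3065  0.6459  1.447  -0.0307  1.3137  1.4665] p [0.4712 0.2639 0.097 ] gap 0.08795729311476183 F [-0.1338 -0.5677  1.025 ] T [ 0.0661 -0.1313  0.0393]
[[-0.2406  0.8798  0.41  ]
 [-0.1072  0.3957 -0.9121]
 [-0.9647 -0.2634 -0.0009]]
shift [0.0731 0.021  0.0008] rot [ 0.0026 -0.0002  0.0047]
```

View pics/top1c.png

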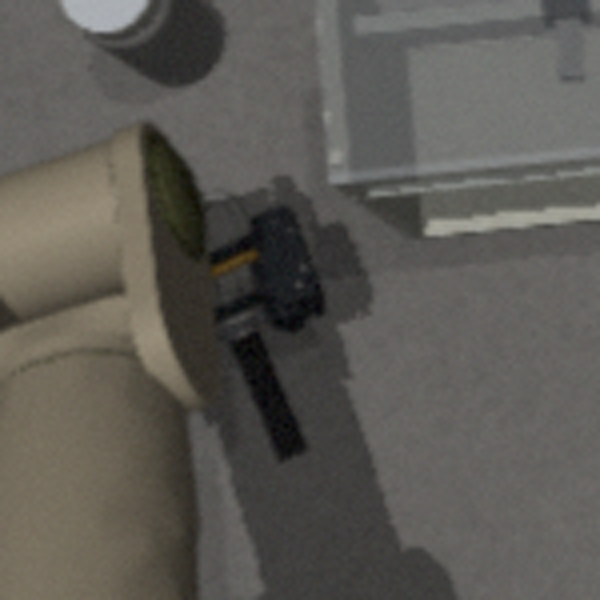

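View pics/side1c.png

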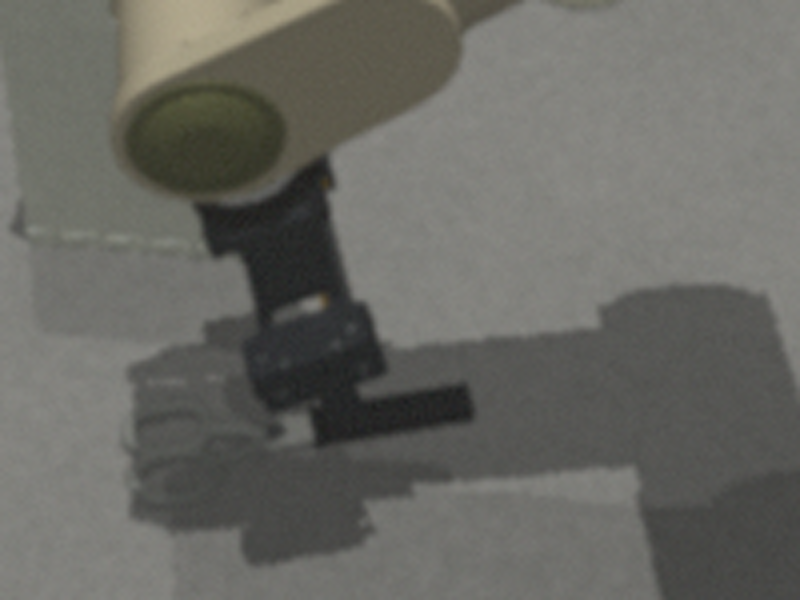

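The hand is straddling the cover, pads near its loop end, as planned. Descending.

play_rows --pt "0.02 0.006 0 0 0 0.0 0.088" --pt "0.04 0.012 0 0 0 0 0.088" --pt "0.06 0.017 0.001 0 0 0 0.07" --pt "0.07 0.02 0.001 0 0 0 0.05" --pt "0.073 0.021 0.001 0 0 0.0 0.04"

```text
t: 2.7
position: [0.4734, 0.2611, 0.0238]
eef_rot: [0.537, 0.304, 0.639, -0.459]
wrist_force: [-0.4, 0.1, 0.7]
finger_gap: 0.0597
```

play_rows --pt "0.001 0 0 0 0 0 0.03" --pt "0.001 0 0 0 0 0 0.015" --pt "0.001 0 0 0 0 0 0.015" --pt "0.001 0 0 0 0 0 0.015" --pt "0.001 0 0 0 0 0 0.015"

```text
t: 3.32
position: [0.4733, 0.2614, 0.0231]
eef_rot: [0.538, 0.304, 0.639, -0.459]
wrist_force: [-1.2, 0.9, 3.1]
finger_gap: 0.0215
```

```bash
python3 - <<'E'
from h import *
s,M=show()
E
```

```text
t 3.325 j [ 0.3013  0.7526  1.482  -0.0333  1.1682  1.4693] p [0.4733 0.2614 0.0231] gap 0.021483798679045627 F [-1.1935  0.9008  3.1193] T [0.1335 0.1333 0.0082]
[[-0.2372  0.8818  0.4077]
 [-0.1058  0.3937 -0.9131]
 [-0.9657 -0.2597 -0.0001]]
```

play_rows --pt "-0.02 -0.005 0 0 0 0 0.015" --pt "-0.05 -0.013 0 0 0 0 0.015" --pt "-0.09 -0.024 0 0 0 0 0.015" --pt "-0.13 -0.035 0 0 0 0 0.015" --pt "-0.17 -0.046 0 0 0 0 0.015"

```text
t: 3.95
position: [0.4728, 0.2611, 0.2001]
eef_rot: [0.538, 0.304, 0.639, -0.459]
wrist_force: [0.7, -0.2, -1.1]
finger_gap: 0.021
```

```bash
python3 - <<'E'
from h import *
s,M=show()
snap("side","side2"); snap("top","top2")
crop("pics/side2.png","pics/side2c.png",200,180,420,370,3)
# fit kinematics
L=[json.loads(l) for l in open('log.txt')]
from scipy.optimize import least_squares
def fk(p,j):
    h,a,b,c,e1,e2,a0,rx=p
    Rz=lambda t:R.from_euler('z',t); Ry=lambda t:R.from_euler('y',t)
    A=Rz(j[0]); B=A*Ry(j[1]); C=B*Ry(j[2]); Dd=C*Rz(j[3]); E=Dd*Ry(j[4]); F=E*Rz(j[5])
    P=np.array([0,0,h])+A.apply([a0,e1,0])+B.apply([0,0,a])+C.apply([rx,0,b])+Dd.apply([0,e2,0])+E.apply([0,0,c])
    T=F.as_matrix()
    return P,T
if 1:
    def f(p):
        return np.concatenate([fk(p,l[1])[0]-l[2] for l in L]+[1e-3*(p-p0)])
    p0=np.array([.18,.476,.376,.28,.06,.06,0,0])
    r=least_squares(f,p0); print(r.x); print(np.array(r.fun[:-8]).reshape(-1,3))
    for l in L: print(np.round(fk(r.x,l[1])[1].T@np.array(l[3]),3).tolist())
E
```

```text
t 3.95 j [ 0.301   0.529   1.3487 -0.031   1.5256  1.4575] p [0.4728 0.2611 0.2001] gap 0.021017119994348014 F [ 0.7173 -0.2456 -1.0721] T [ 0.0001 -0.139   0.0477]
[[-0.2377  0.8817  0.4075]
 [-0.1062  0.3935 -0.9132]
 [-0.9655 -0.2604  0.0001]]
[ 0.2012  0.4388  0.3975  0.2307  0.1159  0.0004 -0.      0.0389]
[[ 0. -0.  0.]
 [ 0. -0.  0.]
 [ 0.  0. -0.]
 [-0.  0. -0.]
 [-0.  0. -0.]]
[[-0.0, 0.0, -1.0], [0.0, 1.0, 0.0], [1.0, -0.0, -0.0]]
[[-0.0, 0.0, -1.0], [0.0, 1.0, 0.0], [1.0, -0.0, -0.0]]
[[0.0, 0.0, -1.0], [0.0, 1.0, 0.0], [1.0, -0.0, 0.0]]
[[0.0, -0.0, -1.0], [0.0, 1.0, -0.0], [1.0, -0.0, 0.0]]
[[0.0, 0.0, -1.0], [0.0, 1.0, 0.0], [1.0, -0.0, 0.0]]
```

View pics/side2c.png

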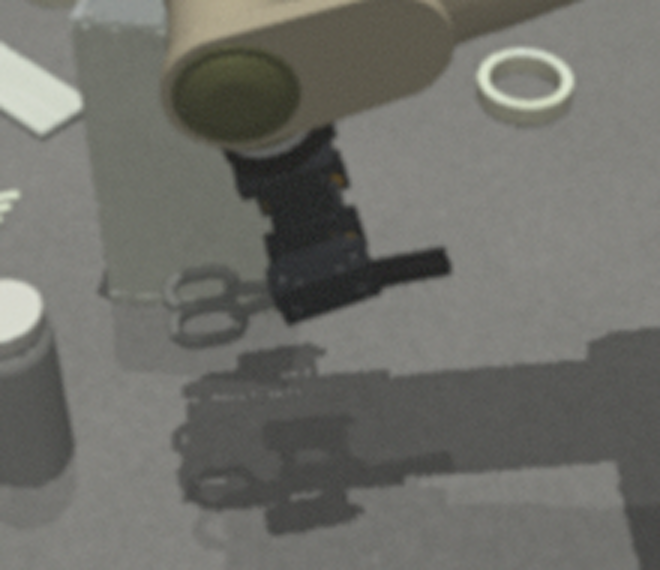

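```bash
cat >> h.py <<'E'
from scipy.optimize import least_squares
KP=np.array([0.2012,0.4388,0.3975,0.2307,0.1159,0.0004,0,0.0389])
C0=np.array([[0,0,-1.],[0,1,0],[1,0,0]])
def fk(j,p=KP):
    h,a,b,c,e1,e2,a0,rx=p
    Rz=lambda t:R.from_euler('z',t); Ry=lambda t:R.from_euler('y',t)
    A=Rz(j[0]); B=A*Ry(j[1]); C=B*Ry(j[2]); Dd=C*Rz(j[3]); E=Dd*Ry(j[4]); F=E*Rz(j[5])
    P=np.array([0,0,h])+A.apply([a0,e1,0])+B.apply([0,0,a])+C.apply([rx,0,b])+Dd.apply([0,e2,0])+E.apply([0,0,c])
    return P,F.as_matrix()@C0
def refit():
    L=[json.loads(l) for l in open('log.txt')]
    f=lambda p:np.concatenate([fk(l[1],p)[0]-l[2] for l in L]+[1e-4*(p-KP)])
    r=least_squares(f,KP); print("refit",r.x,"max res",np.abs(r.fun[:-8]).max()); return r.x
LO=np.array([-2.94,-.97,.19,-1.23,.02,-2.88]);HI=np.array([2.94,2.17,2.56,4.37,3.11,2.88])
def ik(P,D,j0):
    def f(j):
        p,M=fk(j); return np.r_[(p-P)*3,R.from_matrix(M.T@D).as_rotvec()]
    r=least_squares(f,np.clip(j0,LO+1e-3,HI-1e-3),bounds=(LO,HI)); return r.x,np.abs(r.fun).max()
CO=np.array([.6467,-.0286]); CY=.0988
def c2w(p):
    c,s=np.cos(CY),np.sin(CY); p=np.asarray(p,float); return np.r_[CO+np.array([[c,-s],[s,c]])@p[:2],p[2]]
def w2c(p):
    c,s=np.cos(CY),np.sin(CY); p=np.asarray(p,float); return np.r_[np.array([[c,s],[-s,c]])@(p[:2]-CO),p[2]]
E
python3 - <<'E'
from h import *
np.set_printoptions(precision=3,suppress=True)
s,M=st(); j0=s['joint_positions']
print(fk(j0)[0]-s['position'],np.abs(fk(j0)[1]-M).max())
# C candidates
for nm,cp,al in [("pre",(-.19,.02,.14),75),("entry",(-.09,.02,.13),75),("raised",(-.05,.02,.165),75),("final",(0.02,.02,.14),90)]:
    D,_=toolD(CY,al,15); j,e=ik(c2w(cp),D,[0.,.4,2.3,np.pi,.6,-1.7]); print(nm,j,e)
for x,z in [(.40,.40),(.40,.35),(.42,.3),(.36,.35)]:
  for al in(60,75):
    D,_=toolD(CY,al,15); j,e=ik(np.array([x,.05,z]),D,[0.,.4,2.3,np.pi,.6,-1.7]); print(x,z,al,j,e)
E
```

```text
[0. 0. 0.] 2.7755575615628914e-16
pre [-0.641  0.218  2.471  2.119  0.753 -1.125] 1.5833013883034417e-14
entry [-0.433  0.394  2.209  2.29   0.623 -1.109] 9.336398321124761e-11
raised [-0.379  0.365  2.085  2.172  0.504 -0.918] 8.326672684688674e-15
final [-0.328  0.617  1.975  2.565  0.824 -1.272] 1.2163603457793215e-12
0.4 0.4 60 [-0.364 -0.442  2.003  0.416  0.895  0.962] 1.8818280267396403e-14
0.4 0.4 75 [-0.458 -0.546  2.173  0.786  0.704  0.617] 3.700986635054665e-10
0.4 0.35 60 [-0.364 -0.421  2.118  0.47   0.771  0.883] 4.489550398112385e-11
0.4 0.35 75 [-0.458 -0.51   2.286  0.932  0.606  0.433] 1.1500800312091997e-12
0.42 0.3 60 [-0.333 -0.314  2.187  0.549  0.603  0.789] 2.222336148438586e-09
0.42 0.3 75 [-0.41  -0.367  2.353  1.223  0.466  0.113] 1.1657341758564144e-15
0.36 0.35 60 [-0.448 -0.555  2.182  0.501  0.873  0.826] 1.2860413783665221e-14
0.36 0.35 75 [-0.601 -0.681  2.348  0.91   0.785  0.434] 3.102362117202162e-10
```

```bash
cat >> h.py <<'E'
from scipy.spatial.transform import Slerp
def rows(P0,M0,P1,D1,n):
    sl=Slerp([0,1],R.from_matrix([M0,D1]))
    out=[]
    for k in range(1,n+1):
        t=k/n; Dk=sl(t).as_matrix(); Pk=P0+(P1-P0)*t
        out.append(np.r_[M0.T@(Pk-P0),R.from_matrix(M0.T@Dk).as_rotvec()])
    return np.array(out)
E
python3 - <<'E'
from h import *
np.set_printoptions(precision=3,suppress=True)
s,M=st(); j=s['joint_positions']; P0=s['position']
V=[(np.array([.42,.15,.32]),toolD(.25,38,15)[0],5),(np.array([.40,.06,.30]),toolD(CY,75,15)[0],5),(c2w((-.17,.02,.15)),toolD(CY,75,15)[0],5)]
jj=j.copy();M0=M
for P1,D1,n in V:
    r=rows(P0,M0,P1,D1,n); print(r)
    for q in r:
        jn,e=ik(P0+M0@q[:3],M0@R.from_rotvec(q[3:]).as_matrix(),jj); print(jn,"dmax",np.abs(jn-jj).max(),e); jj=jn
    P0,M0=P1,D1
E
```

```text
[[-0.018 -0.024  0.016  0.035 -0.002  0.131]
 [-0.036 -0.049  0.032  0.069 -0.005  0.262]
 [-0.054 -0.073  0.048  0.104 -0.007  0.393]
 [-0.071 -0.097  0.064  0.138 -0.009  0.524]
 [-0.089 -0.122  0.08   0.173 -0.012  0.655]]
[ 0.263  0.393  1.468 -0.025  1.402  1.454] dmax 0.13235482940291027 1.0390551052917193e-13
[ 0.219  0.264  1.579 -0.014  1.289  1.442] dmax 0.12941002480666197 1.231514890065455e-13
[0.168 0.137 1.679 0.007 1.186 1.418] dmax 0.1270431743344081 2.3314683517128287e-13
[0.108 0.012 1.769 0.043 1.093 1.379] dmax 0.1249588728103857 6.056821710842542e-13
[ 0.034 -0.111  1.85   0.099  1.012  1.319] dmax 0.12292165881663629 2.6563751198693808e-12
[[ 0.    -0.009  0.016  0.023 -0.02   0.129]
 [ 0.001 -0.018  0.033  0.046 -0.041  0.258]
 [ 0.001 -0.028  0.049  0.069 -0.061  0.387]
 [ 0.002 -0.037  0.066  0.092 -0.082  0.516]
 [ 0.002 -0.046  0.082  0.115 -0.102  0.645]]
[-0.028 -0.191  1.962  0.156  0.858  1.25 ] dmax 0.15322521977099057 1.2260723017090581e-11
[-0.1   -0.265  2.071  0.258  0.711  1.135] dmax 0.14746072434749047 1.0696094010498314e-10
[-0.186 -0.333  2.17
[... 233 characters left out ...]
.337963570108741e-12
[[ 0.027 -0.019  0.019  0.     0.    -0.   ]
 [ 0.053 -0.039  0.037  0.     0.    -0.   ]
 [ 0.08  -0.058  0.056  0.     0.    -0.   ]
 [ 0.106 -0.077  0.074  0.     0.    -0.   ]
 [ 0.133 -0.097  0.093  0.     0.    -0.   ]]
[-0.455 -0.329  2.42   1.424  0.479 -0.135] dmax 0.32300710810331057 3.15057696598231e-09
[-0.498 -0.203  2.439  1.671  0.511 -0.442] dmax 0.3064548929420595 1.469213917193457e-10
[-0.533 -0.067  2.444  1.872  0.565 -0.703] dmax 0.26133229036392774 3.5321745528449355e-13
[-0.562  0.074  2.435  2.019  0.631 -0.909] dmax 0.2056688353311814 7.677192215282957e-14
[-0.587  0.213  2.412  2.12   0.699 -1.063] dmax 0.15465665912469895 3.4139358007223564e-15
```

play_rows --pt "-0.018 -0.024 0.016 0.035 -0.002 0.131 0.015" --pt "-0.036 -0.049 0.032 0.069 -0.005 0.262 0.015" --pt "-0.054 -0.073 0.048 0.104 -0.007 0.393 0.015" --pt "-0.071 -0.097 0.064 0.138 -0.009 0.524 0.015" --pt "-0.089 -0.122 0.08 0.173 -0.012 0.655 0.015"

```text
t: 4.68
position: [0.4185, 0.1489, 0.3162]
eef_rot: [0.633, 0.535, 0.461, -0.316]
wrist_force: [0.3, 0.1, -1.0]
finger_gap: 0.0214
```

play_rows --pt "0 -0.009 0.016 0.023 -0.02 0.129 0.015" --pt "0 -0.018 0.033 0.046 -0.041 0.258 0.015" --pt "0 -0.028 0.049 0.069 -0.061 0.387 0.015" --pt "0 -0.034 0.06 0.084 -0.074 0.47 0.015" --pt "0 -0.04 0.07 0.1 -0.09 0.56 0.015"

```text
t: 5.3
position: [0.4001, 0.072, 0.3001]
eef_rot: [0.688, 0.658, 0.251, -0.176]
wrist_force: [1.0, 0.2, -0.5]
finger_gap: 0.0214
```

```bash
python3 - <<'E'
from h import *
s,M=show(); refit()
P0=s['position']
print(rows(P0,M,c2w((-.17,.02,.15)),toolD(CY,75,15)[0],5))
E
```

```text
t 5.3 j [-0.3226 -0.413   2.3258  0.8594  0.4679  0.4981] p [0.4001 0.072  0.3001] gap 0.02139841262340507 F [ 1.0481  0.21   -0.4981] T [-0.0147  0.504   0.0371]
[[ 0.8121  0.5722  0.1145]
 [ 0.0887  0.073  -0.9934]
 [-0.5767  0.8169  0.0085]]
refit [ 0.2013  0.4389  0.3975  0.2309  0.1163  0.     -0.      0.039 ] max res 1.2344708588685194e-11
[[ 0.0278 -0.0173  0.0208  0.0032 -0.0018  0.0182]
 [ 0.0557 -0.0346  0.0417  0.0063 -0.0035  0.0364]
 [ 0.0835 -0.0519  0.0625  0.0095 -0.0053  0.0547]
 [ 0.1114 -0.0692  0.0834  0.0126 -0.0071  0.0729]
 [ 0.1392 -0.0865  0.1042  0.0158 -0.0089  0.0911]]
```

play_rows --pt "0.028 -0.017 0.021 0.003 -0.002 0.018 0.015" --pt "0.056 -0.035 0.042 0.006 -0.004 0.036 0.015" --pt "0.084 -0.052 0.063 0.01 -0.005 0.055 0.015" --pt "0.112 -0.069 0.084 0.013 -0.007 0.073 0.015" --pt "0.139 -0.0865 0.104 0.016 -0.009 0.091 0.015"

```text
t: 5.92
position: [0.4649, -0.0034, 0.1759]
eef_rot: [0.687, 0.673, 0.229, -0.147]
wrist_force: [1.0, 0.9, -0.3]
finger_gap: 0.0215
```

```bash
python3 - <<'E'
from h import *
snap("side","side3"); snap("top","top3")
s,M=show(); print("cab",w2c(s['position']))
crop("pics/side3.png","pics/side3c.png",220,90,420,290,4);crop("pics/top3.png","pics/top3c.png",230,120,410,260,4)
E
```

```text
t 6.025 j [-0.5519  0.0986  2.4187  1.9843  0.6259 -0.8732] p [ 0.4643 -0.0039  0.1727] gap 0.021416242168153257 F [ 0.2578  0.2896 -0.2847] T [-0.0496  0.5487  0.0031]
[[ 0.8473  0.5182  0.1162]
 [ 0.1082  0.0457 -0.9931]
 [-0.5199  0.854  -0.0174]]
cab [-0.1791  0.0426  0.1727]
```

View pics/side3c.png

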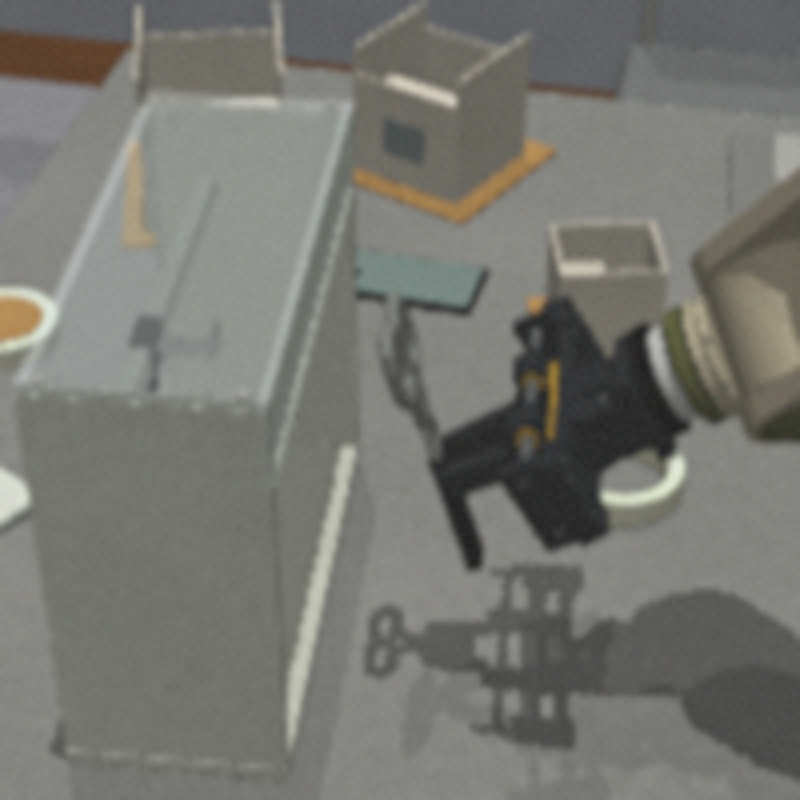

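View pics/top3c.png

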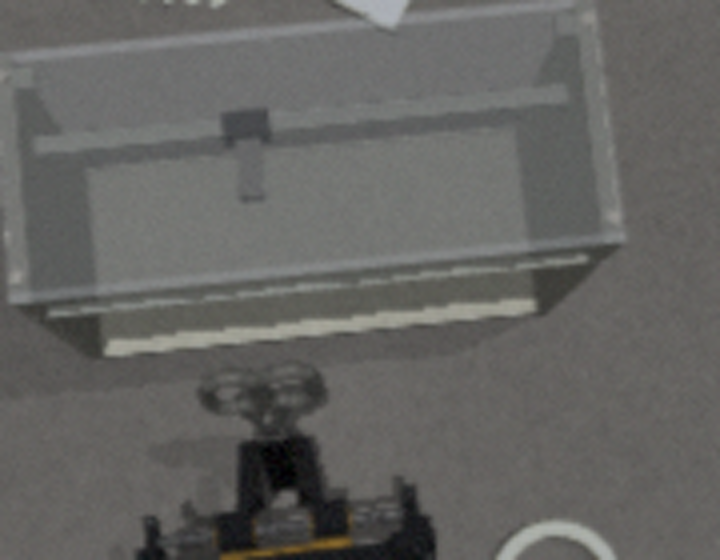

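```bash
cat >> h.py <<'E'
def shears(s,M,delta=15,tcp=(.041,0,.023)):
    "shears frame from tool frame: returns origin, S"
    d=np.radians(delta)
    # tool x=-cos sz - sin sx ; z=-sy ; y=cross(z,x)
    Ts=np.c_[[-np.sin(d),0,-np.cos(d)],[np.cos(d),0,-np.sin(d)],[0,-1,0]]  # cols: tool x,y,z in shears axes
    S=M@Ts.T; o=s['position']-S@np.array(tcp); return o,S
def P3(o,S,p): return o+S@np.array(p,float)
E
python3 - <<'E'
from h import *
np.set_printoptions(precision=4,suppress=True)
s,M=st(); o,S=shears(s,M); print(S)
pts={"cover end":(-.05,0,.006),"cover end top+":(-.05,.011,.006),"loopA":(.135,.017,.005),"loopB":(.135,-.017,.005),"farA":(.165,.019,.005),"farB":(.165,-.019,.005),"sideA":(.14,.038,.005),"sideB":(.14,-.038,.005)}
for k,v in pts.items():
    w=P3(o,S,v); print(k,w2c(w),"top4",(proj("top",w)[0]-[230,120]+.5)*4,"side4",(proj("side",w)[0]-[220,90]+.5)*4)
E
```

```text
[[ 0.2812 -0.1162 -0.9526]
 [ 0.0161  0.9931 -0.1164]
 [ 0.9595  0.0174  0.2811]]
cover end [-0.1884  0.044   0.0806] top4 [276.2893 486.6299] side4 [473.8447 567.6037]
cover end top+ [-0.1886  0.055   0.0808] top4 [261.1055 488.4266] side4 [472.6866 578.0382]
loopA [-0.1356  0.0589  0.2582] top4 [235.2758 396.4097] side4 [395.2865 366.5048]
loopB [-0.135   0.0249  0.2576] top4 [290.5374 390.0139] side4 [400.754  336.5434]
farA [-0.1272  0.0605  0.287 ] top4 [228.5011 378.7606] side4 [381.5521 329.655 ]
farB [-0.1266  0.0225  0.2863] top4 [292.1025 371.4315] side4 [388.0654 296.6684]
sideA [-0.1346  0.0798  0.2633] top4 [200.3409 397.4515] side4 [389.5447 379.2592]
sideB [-0.1333  0.0038  0.262 ] top4 [324.462  383.0961] side4 [401.9035 312.4175]
```

```bash
python3 - <<'E'
from h import *
s,M=show()
P0=s['position'];D=toolD(CY,75,15)[0]
print(rows(P0,M,c2w((-.16,.0195,.122)),D,4))
P1=c2w((-.16,.0195,.122)); P2=c2w((-.084,.0195,.122)); P3_=c2w((-.084,.0195,.168))
print(D.T@(P2-P1),D.T@(P3_-P2))
j=s['joint_positions']
for P in(P1,P2,P3_): j,e=ik(P,D,j); print(j,e)
E
```

```text
t 6.025 j [-0.5519  0.0986  2.4187  1.9843  0.6259 -0.8732] p [ 0.4643 -0.0039  0.1727] gap 0.021416242168153257 F [ 0.2578  0.2896 -0.2847] T [-0.0496  0.5487  0.0031]
[[ 0.8473  0.5182  0.1162]
 [ 0.1082  0.0457 -0.9931]
 [-0.5199  0.854  -0.0174]]
[[ 0.0105 -0.0083  0.0061 -0.0015 -0.006   0.0058]
 [ 0.021  -0.0166  0.0122 -0.003  -0.012   0.0117]
 [ 0.0316 -0.025   0.0182 -0.0044 -0.0181  0.0175]
 [ 0.0421 -0.0333  0.0243 -0.0059 -0.0241  0.0234]]
[ 0.0658  0.038  -0.    ] [-0.023   0.0398  0.    ]
[-0.5645  0.3276  2.399   2.2413  0.7485 -1.1974] 9.018531754723114e-11
[-0.4253  0.4242  2.1951  2.3167  0.6311 -1.1339] 2.4115576202632383e-10
[-0.4254  0.3024  2.1748  2.1475  0.5435 -0.9313] 1.9969026432420378e-11
```

play_rows --pt "0.01 -0.008 0.006 -0.0015 -0.006 0.006 0.015" --pt "0.021 -0.017 0.012 -0.003 -0.012 0.012 0.015" --pt "0.032 -0.025 0.018 -0.0045 -0.018 0.0175 0.015" --pt "0.042 -0.033 0.0243 -0.006 -0.024 0.0235 0.015" --pt "0.042 -0.033 0.0243 -0.006 -0.024 0.0235 0.015"

```text
t: 6.65
position: [0.4865, -0.0231, 0.1272]
eef_rot: [0.693, 0.673, 0.215, -0.145]
wrist_force: [-0.5, 0.3, -0.4]
finger_gap: 0.0211
```

```bash
python3 - <<'E'
from h import *
s,M=show(); print("tcp cab",w2c(s['position'])); o,S=shears(s,M)
for v in[(.135,.017,.005),(.165,.019,.01),(.165,.019,0),(-.05,0,0)]: print(w2c(P3(o,S,v)))
P0=s['position'];D=toolD(CY,75,15)[0]
print(rows(P0,M,c2w((-.084,.0195,.122)),D,5))
E
```

```text
t 6.65 j [-0.5632  0.3139  2.398   2.2309  0.7468 -1.1854] p [ 0.4865 -0.0231  0.1272] gap 0.021147654927472958 F [-0.4694  0.2691 -0.4463] T [-0.0516  0.5238 -0.0676]
[[ 0.8652  0.4908  0.1029]
 [ 0.0883  0.0528 -0.9947]
 [-0.4936  0.8697  0.0024]]
tcp cab [-0.1589  0.0212  0.1272]
[-0.1179  0.0386  0.2136]
[-0.1152  0.0407  0.2439]
[-0.1055  0.0407  0.2414]
[-0.1595  0.021   0.0333]
[[ 0.0135  0.0065  0.0004  0.0008 -0.0005 -0.0015]
 [ 0.0271  0.013   0.0008  0.0017 -0.001  -0.0029]
 [ 0.0406  0.0195  0.0012  0.0025 -0.0015 -0.0044]
 [ 0.0542  0.026   0.0016  0.0033 -0.002  -0.0059]
 [ 0.0677  0.0324  0.002   0.0042 -0.0025 -0.0074]]
```

play_rows --pt "0 0 0 0 0 0 0.015" --pt "0 0 0 0 0 0 0.015"

```text
t: 6.9
position: [0.4868, -0.0236, 0.128]
eef_rot: [0.694, 0.672, 0.214, -0.145]
wrist_force: [0.1, -0.6, -0.9]
finger_gap: 0.0212
```

```bash
python3 - <<'E'
from h import *
s,M=show(); print("tcp cab",w2c(s['position'])); o,S=shears(s,M)
for v in[(.135,.017,.005),(.165,.019,.01),(.165,.019,0),(-.05,0,0)]: print(w2c(P3(o,S,v)))
P0=s['position'];D=toolD(CY,75,15)[0]
print(rows(P0,M,c2w((-.084,.0195,.121)),D,5))
E
```

```text
t 6.9 j [-0.5635  0.313   2.3977  2.2331  0.748  -1.1886] p [ 0.4868 -0.0236  0.128 ] gap 0.021229859494223784 F [ 0.0832 -0.5725 -0.9312] T [ 0.0228  0.5721 -0.0162]
[[ 0.8666  0.4883  0.1025]
 [ 0.0869  0.0546 -0.9947]
 [-0.4913  0.871   0.0049]]
tcp cab [-0.1586  0.0208  0.128 ]
[-0.1178  0.0384  0.2145]
[-0.1152  0.0405  0.2447]
[-0.1055  0.0405  0.2423]
[-0.159   0.0203  0.0341]
[[ 0.0137  0.0061  0.0003  0.0012 -0.0002 -0.002 ]
 [ 0.0274  0.0122  0.0006  0.0025 -0.0004 -0.004 ]
 [ 0.041   0.0183  0.0009  0.0037 -0.0006 -0.006 ]
 [ 0.0547  0.0244  0.0012  0.0049 -0.0008 -0.008 ]
 [ 0.0684  0.0306  0.0015  0.0061 -0.0009 -0.01  ]]
```

play_rows --pt "0.0035 -0.006 0.0 0.001 0 -0.002 0.015" --pt "0.0165 0.0015 0.0003 0.0025 0 -0.004 0.015" --pt "0.0335 0.011 0.0008 0.004 0 -0.006 0.015" --pt "0.0515 0.021 0.0012 0.005 0 -0.008 0.015" --pt "0.0684 0.0306 0.0015 0.006 -0.001 -0.01 0.015"

```text
t: 7.52
position: [0.5618, -0.0176, 0.1198]
eef_rot: [0.691, 0.673, 0.217, -0.15]
wrist_force: [0.4, -1.1, -1.4]
finger_gap: 0.0212
```

```bash
python3 - <<'E'
from h import *
s,M=show(); print("tcp cab",w2c(s['position'])); o,S=shears(s,M)
for v in[(.135,.017,.005),(.165,.019,.01),(.165,.019,0),(-.05,0,0)]: print(w2c(P3(o,S,v)))
snap("side","side4");snap("top","top4")
crop("pics/side4.png","pics/side4c.png",220,90,420,290,4);crop("pics/top4.png","pics/top4c.png",230,120,410,260,4)
E
```

```text
t 7.525 j [-0.4267  0.4302  2.1936  2.3185  0.6333 -1.1375] p [ 0.5618 -0.0176  0.1198] gap 0.021169007369624387 F [ 0.3877 -1.0775 -1.3552] T [-0.0198  0.5868 -0.02  ]
[[ 0.8611  0.4988  0.0982]
 [ 0.0852  0.0488 -0.9952]
 [-0.5012  0.8653 -0.0005]]
tcp cab [-0.0834  0.0193  0.1198]
[-0.0415  0.0363  0.2059]
[-0.0386  0.0382  0.2362]
[-0.0289  0.0382  0.2336]
[-0.0848  0.0194  0.0259]
```

View pics/side4c.png

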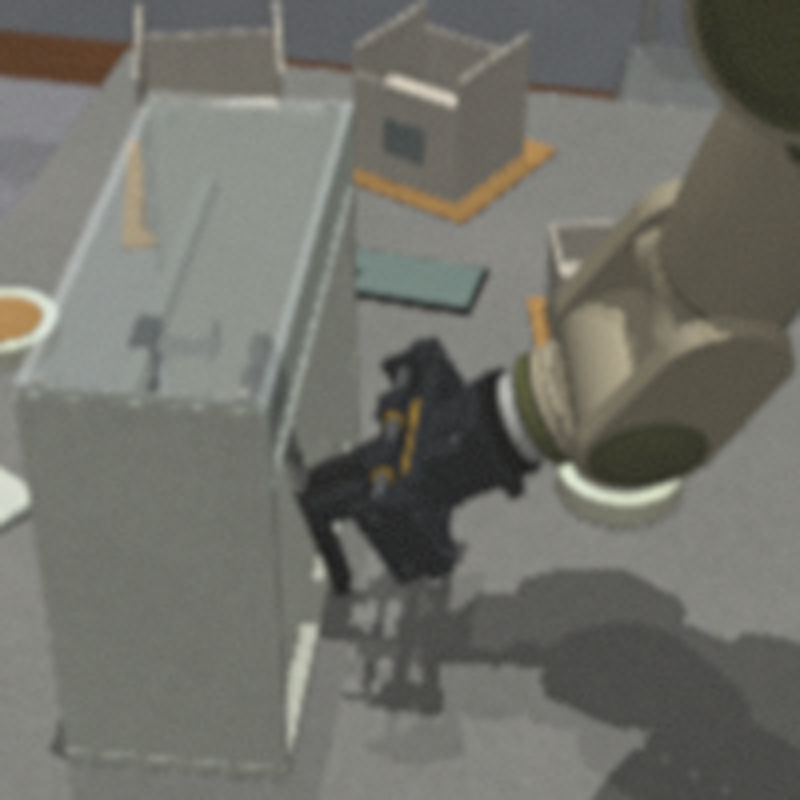

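View pics/top4c.png

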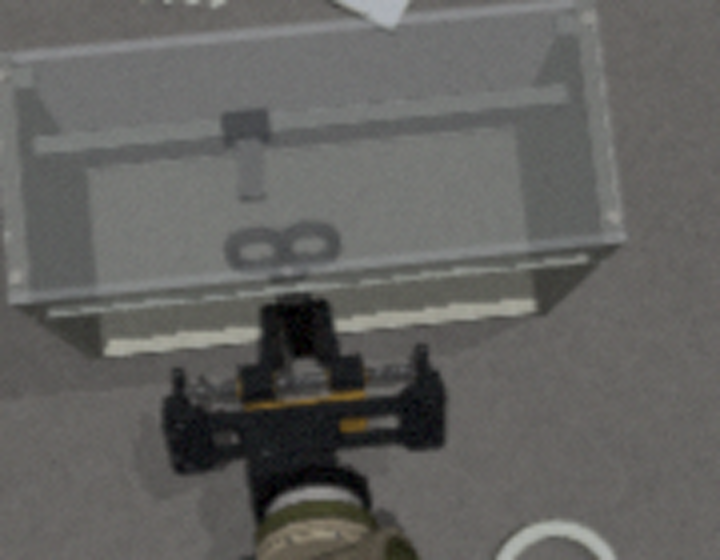

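play_rows --pt "-0.006 0.01 0 0 0 0 0.015" --pt "-0.0125 0.0215 0 0 0 0 0.015" --pt "-0.019 0.033 0 0 0 0 0.015" --pt "-0.025 0.0433 0 0 0 0 0.015" --pt "-0.025 0.0433 0 0 0 0 0.015"

```text
t: 8.25
position: [0.5608, -0.0178, 0.1705]
eef_rot: [0.691, 0.673, 0.216, -0.149]
wrist_force: [-0.3, 0.2, -1.7]
finger_gap: 0.0216
```

```bash
python3 - <<'E'
from h import *
s,M=show(); print("tcp cab",w2c(s['position'])); o,S=shears(s,M)
for v in[(.135,.017,.005),(.165,.019,.01),(.165,.019,0),(-.05,0,0)]: print(w2c(P3(o,S,v)))
snap("side","side5");snap("top","top5")
crop("pics/side5.png","pics/side5c.png",220,120,320,220,7);crop("pics/top5.png","pics/top5c.png",265,130,345,200,9)
for k,v in {"A":(.135,.017,.005),"inA+":(.135,.028,.005),"inA-":(.135,.006,.005),"outA":(.135,.038,.005),"outB":(.135,-.038,.005),"far":(.16,.017,.005)}.items():
    w=P3(o,S,v); print(k,(proj("top",w)[0]-[265,130]+.5)*9,(proj("side",w)[0]-[220,120]+.5)*7)
for y in(.0285,.0365,.0445): 
    for c in [(-.013,y,.266),(-.015,y,.25)]: print(c,(proj("top",c2w(c))[0]-[265,130]+.5)*9,(proj("side",c2w(c))[0]-[220,120]+.5)*7)
E
```

```text
t 8.25 j [-0.4285  0.2951  2.1742  2.133   0.5404 -0.917 ] p [ 0.5608 -0.0178  0.1705] gap 0.02155988011664202 F [-0.2945  0.1796 -1.7234] T [-0.0542  0.5796  0.0041]
[[ 0.8618  0.4977  0.0982]
 [ 0.0849  0.0494 -0.9952]
 [-0.5001  0.866   0.0003]]
tcp cab [-0.0844  0.0192  0.1705]
[-0.0427  0.0362  0.2566]
[-0.0397  0.0382  0.2869]
[-0.0301  0.0382  0.2843]
[-0.0857  0.0192  0.0766]
A [265.5362 459.1651] [449.5304 381.2686]
inA+ [225.7408 463.018 ] [444.2217 398.3919]
inA- [305.3116 455.3152] [454.7679 364.3762]
outA [189.5462 466.5233] [439.3325 414.163 ]
outB [464.2013 439.948 ] [475.0331 299.0269]
far [259.5591 419.6889] [429.2346 325.9698]
(-0.013, 0.0285, 0.266) [281.9499 344.0867] [373.2299 343.0744]
(-0.015, 0.0285, 0.25) [284.7281 363.121 ] [380.9124 378.8151]
(-0.013, 0.0365, 0.266) [252.8426 346.8923] [369.0174 355.2778]
(-0.015, 0.0365, 0.25) [256.0861 365.8855] [376.7692 391.1042]
(-0.013, 0.0445, 0.266) [223.7244 349.7   ] [364.7633 367.6025]
(-0.015, 0.0445, 0.25) [227.4336 368.6519] [372.5854 403.5147]
```

View pics/side5c.png

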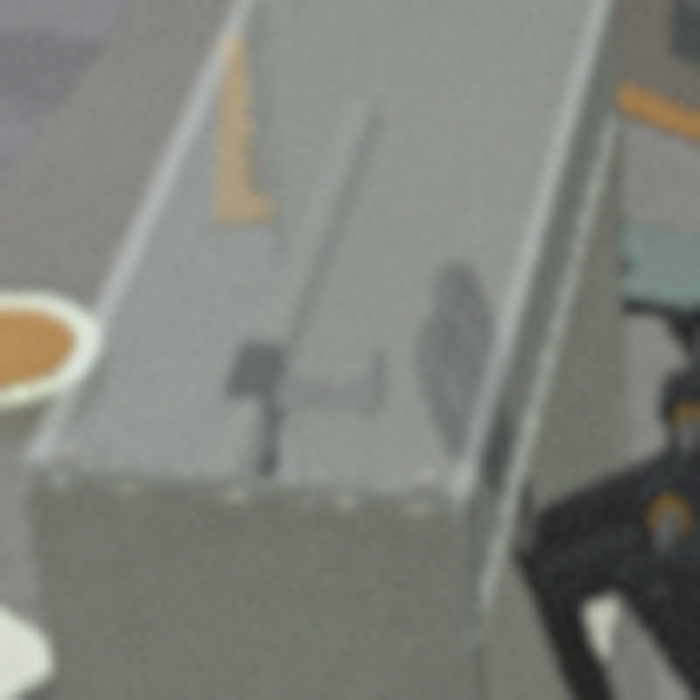

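View pics/top5c.png

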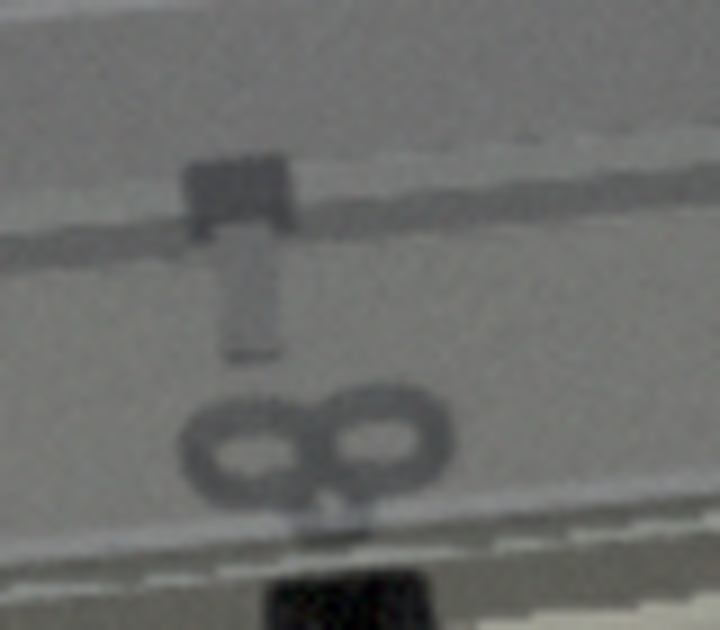

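```bash
python3 - <<'E'
from h import *
im=cv2.imread("pics/top5.png").astype(float).mean(2)
# strap rows (crop rows 270..330 => full 160..166), block rows 150..154, tip row ~169 ; loop rows 175..183
for a,b,c0,c1 in [(148,152,278,305),(159,166,282,304),(168,169,282,304),(172,186,280,320)]:
    print(a,b,c0,np.round(im[a:b+1,c0:c1].mean(0),0).astype(int).tolist())
for r in range(173,187): print(r,im[r,282:320].astype(int).tolist())
E
```

```text
148 152 278 [116, 115, 115, 117, 116, 116, 114, 95, 79, 75, 75, 74, 74, 76, 74, 75, 75, 73, 78, 98, 115, 119, 116, 115, 114, 114, 113]
159 166 282 [116, 115, 114, 115, 115, 115, 113, 108, 105, 104, 104, 103, 104, 106, 114, 116, 116, 116, 114, 117, 116, 115]
168 169 282 [118, 116, 115, 116, 115, 116, 116, 105, 96, 92, 94, 96, 98, 96, 105, 113, 116, 115, 116, 116, 118, 115]
172 186 280 [117, 116, 117, 117, 115, 105, 97, 94, 93, 95, 97, 99, 100, 100, 100, 97, 96, 93, 89, 89, 91, 92, 93, 95, 95, 96, 97, 100, 101, 100, 99, 94, 94, 95, 100, 110, 116, 118, 119, 119]
173 [118, 116, 119, 116, 117, 118, 119, 114, 114, 112, 110, 107, 113, 110, 112, 113, 114, 116, 114, 113, 102, 97, 92, 87, 87, 89, 88, 85, 87, 89, 99, 110, 114, 115, 116, 114, 115, 118]
174 [117, 122, 119, 118, 117, 113, 109, 104, 99, 96, 98, 93, 96, 90, 100, 102, 107, 108, 104, 92, 84, 91, 87, 88, 88, 88, 88, 82, 83, 83, 88, 96, 101, 112, 115, 117, 112, 112]
175 [119, 119, 116, 118, 111, 99, 94, 90, 87, 87, 89, 84, 87, 84, 83, 84, 89, 92, 88, 85, 85, 88, 83, 85, 86, 85, 83, 84, 84, 81, 80, 85, 92, 108, 111, 114, 115, 114]
176 [1
[... 1207 characters left out ...]
83 [119, 115, 116, 108, 89, 80, 76, 78, 81, 85, 89, 89, 86, 90, 87, 83, 81, 81, 78, 81, 79, 80, 81, 83, 84, 85, 88, 87, 86, 83, 89, 98, 110, 118, 118, 119, 119, 116]
184 [121, 117, 118, 115, 101, 85, 80, 79, 80, 80, 82, 88, 85, 87, 83, 85, 81, 81, 94, 96, 89, 83, 81, 81, 84, 85, 89, 92, 94, 101, 113, 116, 118, 121, 120, 119, 121, 123]
185 [117, 114, 116, 114, 114, 104, 89, 86, 84, 84, 83, 83, 86, 87, 84, 80, 78, 84, 105, 116, 108, 92, 80, 84, 92, 108, 110, 120, 120, 122, 125, 128, 127, 125, 130, 131, 133, 134]
186 [115, 115, 120, 118, 115, 115, 107, 101, 95, 96, 97, 97, 102, 97, 91, 87, 84, 92, 100, 118, 118, 103, 98, 100, 111, 128, 129, 134, 132, 135, 131, 131, 130, 130, 127, 128, 130, 131]
```

```bash
cat > m.py <<'E'
from h import *
def edges(im,pts):
    "subpixel half-level crossing along given row range from outside"
def meas(png,s,M):
    im=cv2.imread(png).astype(float).mean(2); o,S=shears(s,M)
    A=proj("top",P3(o,S,(.135,.038,.005)))[0]; B=proj("top",P3(o,S,(.135,-.038,.005)))[0]
    C=proj("top",P3(o,S,(.135,.017,.005)))[0]
    res=[]
    d=(B-A)/np.linalg.norm(B-A); n=np.array([-d[1],d[0]])
    for base,ts in((A,np.arange(-7,5,.1)),(B,np.arange(7,-5,-.1))):
        e=[]
        for k in np.arange(-2,2.1,.5):
            q=base+n*k+np.outer(ts,d)
            v=cv2.remap(im.astype(np.float32),q[:,0].astype(np.float32)[None],q[:,1].astype(np.float32)[None],cv2.INTER_LINEAR)[0]
            bg=np.median(v[:25]); th=(bg+v[:90].min())/2; i=np.argmax(v<th); e.append(ts[i])
        res.append((np.round(np.min(e) if base is A else np.max(e),2),np.round(e,1).tolist()))
    print(png,"A edge off",res[0],"B edge off",res[1])
E
python3 - <<'E'
from m import *
L=[json.loads(l) for l in open('log.txt')]
for l in L: print(l[0])
for png,t in(("pics/top3.png",6.025),("pics/top4.png",7.525),("pics/top5.png",8.25)):
    l=[l for l in L if abs(l[0]-t)<.02][-1]
    meas(png,{'position':np.array(l[2])},np.array(l[3]))
for c in [(.025,.0215,.261),(.025,.0365,.261),(.025,.0515,.261),(.0,.0285,.25),(.0,.0445,.25)]: print(c,proj("top",c2w(c)))
E
```

```text
1.35
1.35
2.075
3.325
3.95
4.05
4.05
5.3
6.025
6.025
6.025
6.65
6.9
7.525
8.25
pics/top3.png A edge off (np.float64(-0.8), [-0.8, -0.6, -0.3, -0.1, -0.1, -0.0, 0.1, 0.4, 0.6]) B edge off (np.float64(0.5), [-0.2, -0.1, -0.1, -0.1, -0.1, 0.2, 0.5, 0.4, 0.4])
pics/top4.png A edge off (np.float64(-0.8), [-0.8, -0.7, -0.7, -0.7, -0.5, -0.3, -0.1, 0.1, 0.4]) B edge off (np.float64(-0.8), [-0.9, -1.0, -0.9, -0.8, -0.8, -0.8, -1.0, -1.2, -1.4])
pics/top5.png A edge off (np.float64(-0.9), [-0.9, -0.9, -0.8, -0.8, -0.8, -0.8, -0.5, -0.2, 0.1]) B edge off (np.float64(-0.8), [-1.0, -1.0, -0.9, -0.9, -0.9, -0.8, -1.0, -1.1, -1.2])
(0.025, 0.0215, 0.261) [[297.259802   152.96046337]]
(0.025, 0.0365, 0.261) [[291.25521136 153.53376746]]
(0.025, 0.0515, 0.261) [[285.24647433 154.10795807]]
(0.0, 0.0285, 0.25) [[295.57075009 163.99943915]]
(0.0, 0.0445, 0.25) [[289.21594555 164.61062207]]
```

play_rows --pt "0.0 0.0 0.0014 0 0 0 0.015" --pt "0.004 0.0025 0.0014 0 0 0 0.015" --pt "0.009 0.005 0.0014 0 0 0 0.015" --pt "0.013 0.0075 0.0014 0 0 0 0.015" --pt "0.013 0.0075 0.0014 0 0 0 0.015"

```text
t: 8.98
position: [0.5767, -0.0176, 0.1702]
eef_rot: [0.691, 0.673, 0.217, -0.149]
wrist_force: [-0.4, -0.4, -1.8]
finger_gap: 0.0214
```

```bash
python3 - <<'E'
from m import *
snap("top","top6"); snap("side","side6")
s,M=show(); print("tcp cab",w2c(s['position'])); o,S=shears(s,M); print("A",w2c(P3(o,S,(.135,.017,.005))))
meas("pics/top6.png",s,M)
crop("pics/side6.png","pics/side6c.png",220,120,320,220,7);crop("pics/top6.png","pics/top6c.png",265,130,345,200,9)
E
```

```text
t 9.075 j [-0.4101  0.3219  2.1319  2.1343  0.522  -0.9019] p [ 0.5764 -0.0176  0.1702] gap 0.02126491775497915 F [-0.0853 -0.1869 -1.3277] T [-0.0652  0.5985 -0.0297]
[[ 0.8614  0.4983  0.0983]
 [ 0.0851  0.0491 -0.9952]
 [-0.5007  0.8656 -0.0001]]
tcp cab [-0.0689  0.0178  0.1702]
A [-0.0271  0.0348  0.2563]
pics/top6.png A edge off (np.float64(-0.9), [-0.9, -0.8, -0.9, -0.8, -0.7, -0.7, -0.6, -0.4, -0.2]) B edge off (np.float64(-0.7), [-1.1, -1.0, -0.9, -0.7, -0.7, -0.7, -0.7, -0.8, -0.9])
```

View pics/top6c.png

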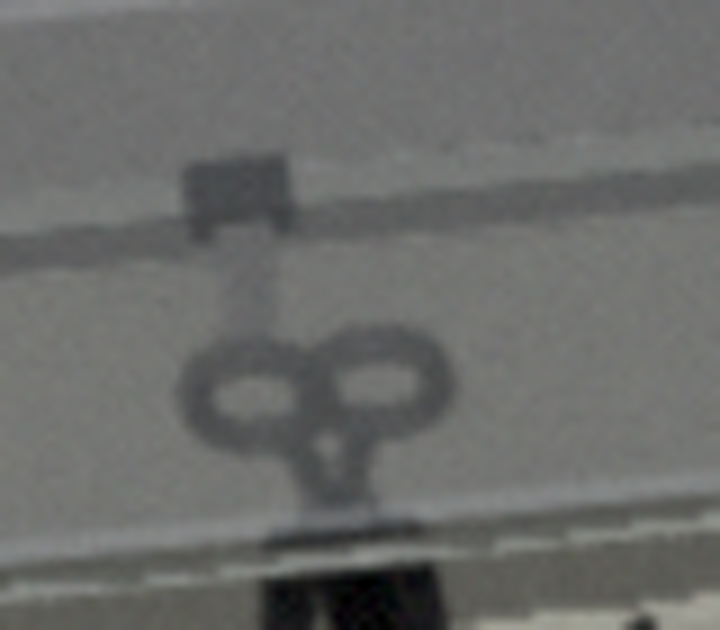

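View pics/side6c.png

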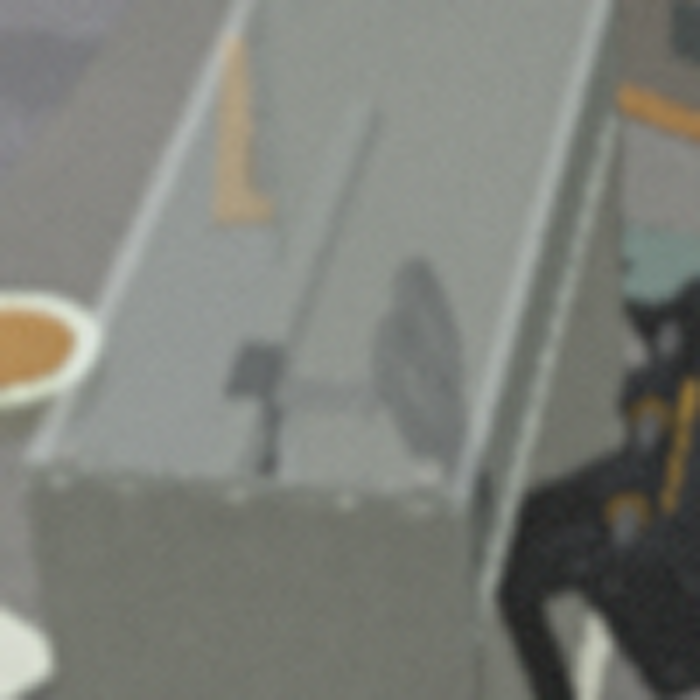

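play_rows --pt "0.002 0.0012 0.0 0 0 0 0.015" --pt "0.004 0.0023 0.0 0 0 0 0.015" --pt "0.0055 0.003 0.0 0 0 0 0.015"

```text
t: 9.45
position: [0.5828, -0.0171, 0.1701]
eef_rot: [0.691, 0.673, 0.217, -0.149]
wrist_force: [-0.3, -1.1, -1.6]
finger_gap: 0.0218
```

play_rows --pt "0.0013 0.0008 0.0 0 0 0 0.015" --pt "0.0026 0.0015 0.0 0 0 0 0.015" --pt "0.0026 0.0015 0.0 0 0 0 0.015"

```text
t: 9.82
position: [0.5857, -0.0168, 0.1701]
eef_rot: [0.691, 0.673, 0.217, -0.149]
wrist_force: [-0.4, 0.7, -2.3]
finger_gap: 0.0216
```

play_rows --pt "0.0013 0.0008 0.0 0 0 0 0.015" --pt "0.0026 0.0015 0.0 0 0 0 0.015" --pt "0.0026 0.0015 0.0 0 0 0 0.015"

```text
t: 10.2
position: [0.5887, -0.0165, 0.1701]
eef_rot: [0.691, 0.673, 0.217, -0.149]
wrist_force: [0.4, 0.2, -0.4]
finger_gap: 0.0215
```

play_rows --pt "0.0013 0.0008 0.0 0 0 0 0.015" --pt "0.0026 0.0015 0.0 0 0 0 0.015" --pt "0.0035 0.002 0.0 0 0 0 0.015"

```text
t: 10.58
position: [0.5927, -0.0161, 0.1701]
eef_rot: [0.691, 0.673, 0.217, -0.149]
wrist_force: [-0.0, -0.1, -1.2]
finger_gap: 0.0214
```

play_rows --pt "0.0013 0.0008 0.0 0 0 0 0.015" --pt "0.0026 0.0015 0.0 0 0 0 0.015" --pt "0.0035 0.002 0.0 0 0 0 0.015"

```text
t: 10.95
position: [0.5967, -0.0157, 0.17]
eef_rot: [0.691, 0.673, 0.217, -0.149]
wrist_force: [0.2, 0.3, -1.1]
finger_gap: 0.0212
```

```bash
python3 - <<'E'
from m import *
snap("top","top7"); snap("side","side7")
s,M=show(); print("tcp cab",w2c(s['position'])); o,S=shears(s,M); print("A",w2c(P3(o,S,(.135,.017,.005))))
meas("pics/top7.png",s,M)
crop("pics/side7.png","pics/side7c.png",220,120,320,220,7);crop("pics/top7.png","pics/top7c.png",265,130,345,200,9)
E
```

```text
t 11.05 j [-0.3841  0.3558  2.0768  2.1386  0.4966 -0.884 ] p [ 0.5967 -0.0157  0.1701] gap 0.02117529369566626 F [ 0.1303 -0.564  -0.8862] T [-0.0032  0.5534 -0.0553]
[[ 0.8615  0.4981  0.0982]
 [ 0.085   0.0491 -0.9952]
 [-0.5005  0.8657 -0.    ]]
tcp cab [-0.0485  0.0177  0.1701]
A [-0.0067  0.0347  0.2562]
pics/top7.png A edge off (np.float64(-1.1), [-1.1, -1.0, -1.0, -1.0, -0.8, -0.7, -0.6, -0.5, -0.3]) B edge off (np.float64(-0.7), [-0.9, -0.9, -0.8, -0.7, -0.8, -0.9, -1.0, -1.1, -1.3])
```

View pics/top7c.png

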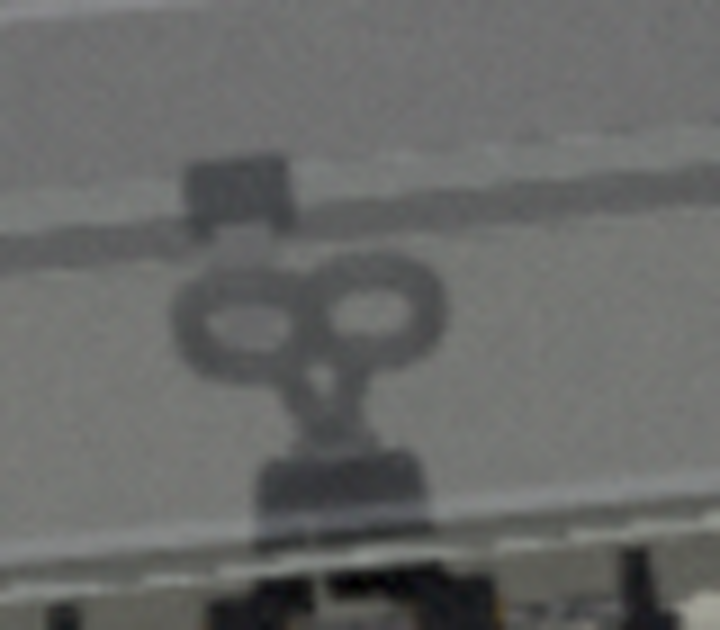

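View pics/side7c.png

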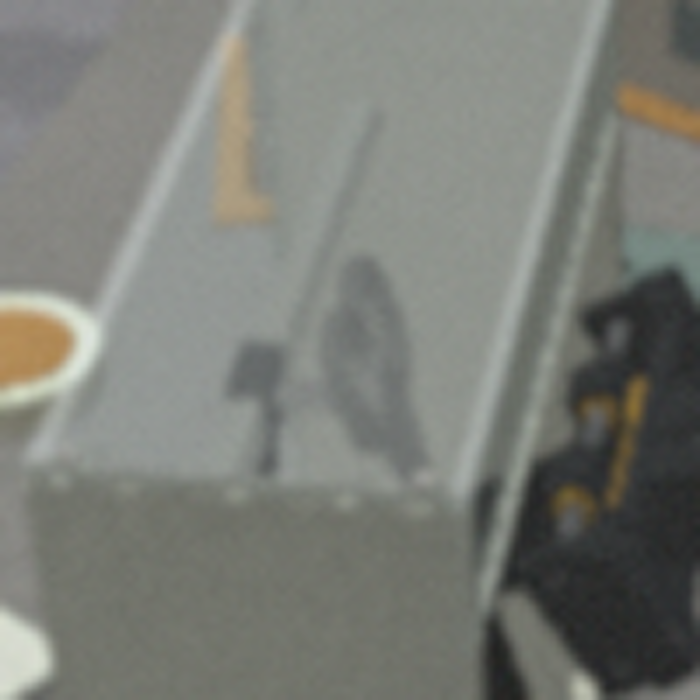

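```bash
cat >> h.py <<'E'
def tcp_for(loopA_cab,alpha,roll,delta=15,tcp=(.041,0,.023)):
    D,S=toolD(CY,alpha,delta,roll); return c2w(loopA_cab)-S@np.array([.135,.017,.005])+S@np.array(tcp),D
E
python3 - <<'E'
from h import *
s,M=show(); j=s['joint_positions']
P0,M0=s['position'],M
for tgt,al,ro,n in [((.003,.0347,.2555),75,0,3),((.006,.0347,.250),90,0,5),((.006,.0347,.246),90,-13,4)]:
    P,D=tcp_for(tgt,al,ro); print(w2c(P)); r=rows(P0,M0,P,D,n); print(r)
    j,e=ik(P,D,j); print(j,e); P0,M0=P,D
E
```

```text
t 11.05 j [-0.3841  0.3558  2.0768  2.1386  0.4966 -0.884 ] p [ 0.5967 -0.0157  0.1701] gap 0.02117529369566626 F [ 0.1303 -0.564  -0.8862] T [-0.0032  0.5534 -0.0553]
[[ 0.8615  0.4981  0.0982]
 [ 0.085   0.0491 -0.9952]
 [-0.5005  0.8657 -0.    ]]
[-0.0387  0.0177  0.1694]
[[ 0.0029  0.0014  0.     -0.0001  0.0001  0.0002]
 [ 0.0059  0.0028  0.     -0.0002  0.0003  0.0004]
 [ 0.0088  0.0043  0.     -0.0003  0.0004  0.0006]]
[-0.3712  0.3738  2.0508  2.1446  0.4859 -0.8799] 3.2304074536273662e-12
[-0.012   0.0177  0.156 ]
[[ 0.006   0.0004 -0.      0.      0.      0.0524]
 [ 0.0119  0.0007 -0.      0.      0.      0.1047]
 [ 0.0179  0.0011  0.      0.      0.      0.1571]
 [ 0.0239  0.0014  0.      0.      0.      0.2094]
 [ 0.0298  0.0018  0.      0.      0.      0.2618]]
[-0.3667  0.5418  2.0635  2.5234  0.8453 -1.2592] 2.1745905076642202e-09
[-0.012   0.0393  0.1506]
[[ 0.0004 -0.0013 -0.0054  0.0548  0.0147 -0.    ]
 [ 0.0007 -0.0026 -0.0108  0.1096  0.0294  0.    ]
 [ 0.0011 -0.0039 -0.0162  0.1644  0.044   0.    ]
 [ 0.0014 -0.0052 -0.0216  0.2192  0.0587  0.    ]]
[-0.3482  0.5575  2.068   2.486   0.8805 -1.02  ] 6.994405055138486e-15
```

play_rows --pt "0.0029 0.0014 0.0 0 0 0 0.015" --pt "0.0059 0.0028 0.0 0 0 0 0.015" --pt "0.0088 0.0043 0.0 0 0 0 0.015" --pt "0.0088 0.0043 0 0 0 0 0.015"

```text
t: 11.55
position: [0.6066, -0.0147, 0.1693]
eef_rot: [0.691, 0.673, 0.217, -0.149]
wrist_force: [0.8, -0.3, -1.0]
finger_gap: 0.0211
```

play_rows --pt "0.006 0.0004 0 0 0 0.052 0.015" --pt "0.012 0.0007 0 0 0 0.105 0.015" --pt "0.018 0.001 0 0 0 0.157 0.015" --pt "0.024 0.0014 0 0 0 0.21 0.015" --pt "0.03 0.0018 0 0 0 0.262 0.015"

```text
t: 12.18
position: [0.6332, -0.0122, 0.1558]
eef_rot: [0.705, 0.696, 0.126, -0.057]
wrist_force: [-0.3, 0.1, -1.2]
finger_gap: 0.0211
```

```bash
python3 - <<'E'
from m import *
snap("top","top8"); snap("side","side8")
s,M=show(); print("tcp cab",w2c(s['position'])); o,S=shears(s,M); print("A",w2c(P3(o,S,(.135,.017,.005))))
crop("pics/side8.png","pics/side8c.png",220,120,340,240,6);crop("pics/top8.png","pics/top8c.png",265,130,345,200,9)
for k,v in {"A":(.135,.017,.005),"far":(.165,.017,.005),"farB":(.165,-.017,.005),"outA":(.145,.038,.005),"outB":(.145,-.038,.005)}.items():
    w=P3(o,S,v); print(k,(proj("top",w)[0]-[265,130]+.5)*9,(proj("side",w)[0]-[220,120]+.5)*6)
P,D=tcp_for((.006,.0347,.246),90,-13); print(rows(s['position'],M,P,D,4))
E
```

```text
t 12.275 j [-0.3683  0.5437  2.0638  2.5223  0.8455 -1.2587] p [ 0.633  -0.0121  0.1547] gap 0.021694384918784112 F [-0.6722  0.5585 -1.7964] T [-0.0277  0.5496  0.0063]
[[ 0.9607  0.2596  0.0979]
 [ 0.0948  0.0246 -0.9952]
 [-0.2607  0.9654 -0.001 ]]
tcp cab [-0.012   0.0177  0.1547]
A [0.0062 0.0346 0.2487]
A [255.8865 292.0545] [276.0894 331.8003]
far [251.1158 267.0733] [271.4002 274.5429]
farB [376.0889 255.2197] [287.5423 231.3325]
outA [178.6116 291.0977] [264.3686 340.7466]
outB [452.2628 265.1085] [299.9832 243.2472]
[[ 0.0003 -0.001  -0.0054  0.0545  0.0148  0.0005]
 [ 0.0006 -0.002  -0.0108  0.109   0.0297  0.0009]
 [ 0.0008 -0.003  -0.0162  0.1635  0.0445  0.0014]
 [ 0.0011 -0.004  -0.0216  0.218   0.0594  0.0019]]
```

View pics/top8c.png

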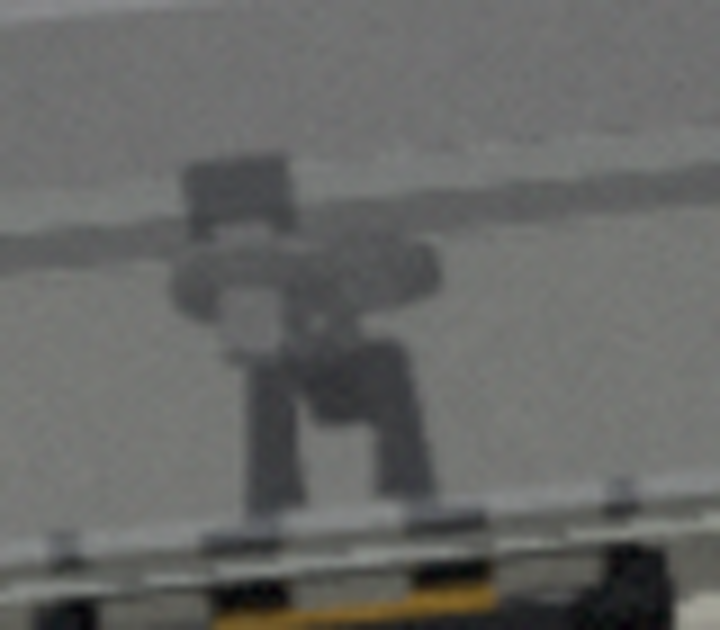

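View pics/side8c.png

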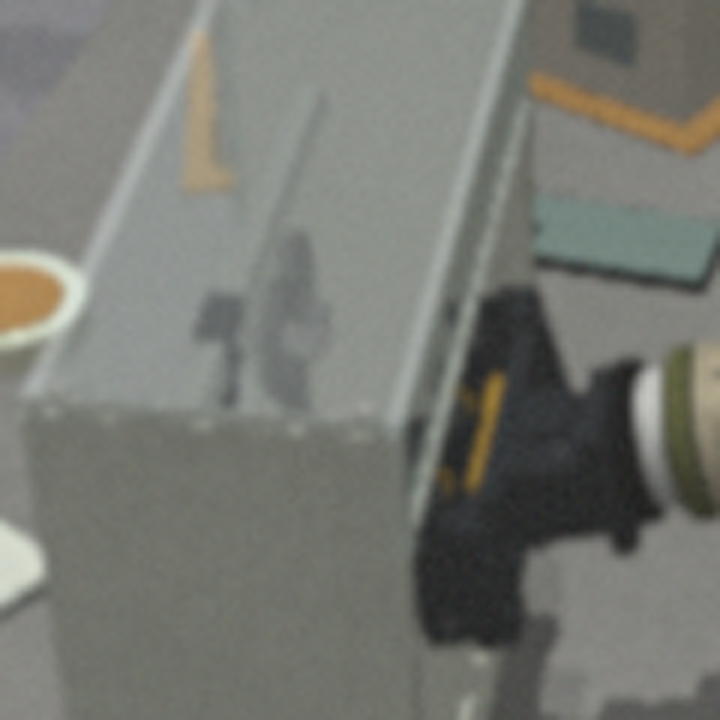

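play_rows --pt "0.0003 -0.0005 -0.0054 0.0545 0.0148 0 0.015" --pt "0.0006 -0.001 -0.0108 0.109 0.03 0.001 0.015" --pt "0.0008 -0.0015 -0.0162 0.1635 0.0445 0.0014 0.015" --pt "0.0011 -0.002 -0.0216 0.218 0.0594 0.002 0.015" --pt "0.0011 -0.002 -0.0216 0.218 0.0594 0.002 0.015"

```text
t: 12.9
position: [0.6315, 0.0095, 0.1539]
eef_rot: [0.621, 0.769, 0.14, -0.05]
wrist_force: [-0.1, 0.5, -1.1]
finger_gap: 0.0215
```

```bash
python3 - <<'E'
from m import *
s,M=show(); print("tcp cab",w2c(s['position'])); o,S=shears(s,M); print("A",w2c(P3(o,S,(.135,.017,.005))),"arc",w2c(P3(o,S,(.144,.017,.005))))
print("S",S)
c,sn=np.cos(CY),np.sin(CY)
print("fwd in tool",M.T@[c,sn,0],"up",M.T@[0,0,1])
print("limit z A: strap contact: arc z = .250-.00755 =",.250-.00755)
E
```

```text
t 12.9 j [-0.3494  0.55    2.0666  2.4804  0.8748 -1.0143] p [0.6315 0.0095 0.1539] gap 0.02148398277200603 F [-0.0872  0.5149 -1.0788] T [-0.121   0.6031 -0.019 ]
[[ 0.9557  0.278   0.0969]
 [ 0.1533 -0.1892 -0.9699]
 [-0.2513  0.9418 -0.2234]]
tcp cab [-0.0114  0.0394  0.1539]
A [0.0065 0.035  0.2494] arc [0.0065 0.033  0.2581]
S [[ 0.0212 -0.0969 -0.9951]
 [-0.2224  0.9699 -0.0991]
 [ 0.9747  0.2234 -0.001 ]]
fwd in tool [0.9661 0.258  0.0007] up [-0.2513  0.9418 -0.2234]
limit z A: strap contact: arc z = .250-.00755 = 0.24245
```

play_rows --pt "0.002 -0.002 0 0 0 0 0.015" --pt "0.004 -0.004 0 0 0 0 0.015" --pt "0.0063 -0.0062 0.0002 0 0 0 0.015" --pt "0.0084 -0.0083 0.0003 0 0 0 0.015" --pt "0.0084 -0.0083 0.0003 0 0 0 0.015"

```text
t: 13.52
position: [0.6373, 0.012, 0.1434]
eef_rot: [0.621, 0.77, 0.14, -0.05]
wrist_force: [-0.3, -0.3, -1.3]
finger_gap: 0.0214
```

```bash
python3 - <<'E'
from m import *
s,M=show(); print("tcp cab",w2c(s['position'])); o,S=shears(s,M); print("A",w2c(P3(o,S,(.135,.017,.005))),"arc",w2c(P3(o,S,(.144,.017,.005))))
snap("top","top9")
crop("pics/top9.png","pics/top9c.png",265,130,345,200,9)
E
```

```text
t 13.525 j [-0.3385  0.583   2.051   2.5023  0.8855 -1.0328] p [0.6373 0.012  0.1434] gap 0.021385597222489502 F [-0.3074 -0.2984 -1.2562] T [-0.0525  0.5857 -0.0155]
[[ 0.9558  0.2778  0.0967]
 [ 0.1533 -0.19   -0.9697]
 [-0.251   0.9417 -0.2242]]
tcp cab [-0.0053  0.0414  0.1434]
A [0.0126 0.0369 0.2389] arc [0.0125 0.0348 0.2476]
```

View pics/top9c.png

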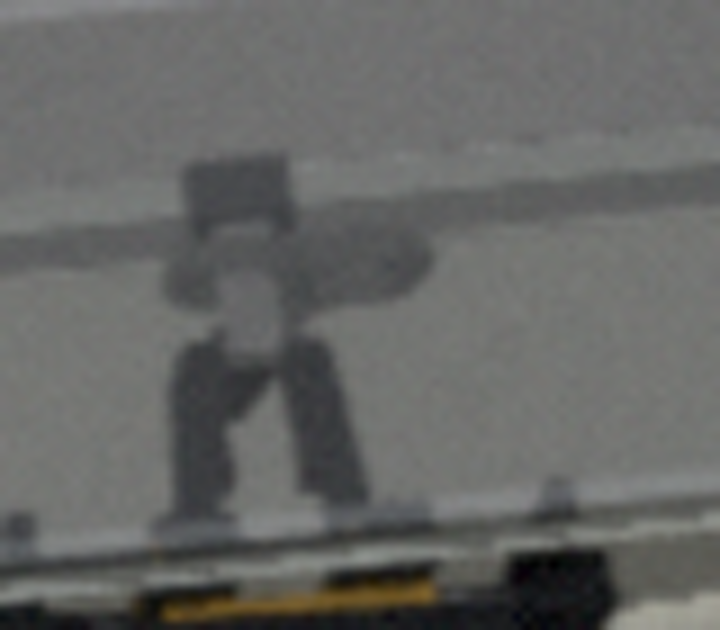

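play_rows --pt "0.0012 0.0003 0 0 0 0 0.015" --pt "0.0025 0.0007 0 0 0 0 0.015" --pt "0.0028 -0.0003 0.0002 0 0 0 0.015" --pt "0.003 -0.0013 0.0005 0 0 0 0.015" --pt "0.0033 -0.0022 0.0007 0 0 0 0.015"

```text
t: 14.2
position: [0.6398, 0.0122, 0.1405]
eef_rot: [0.621, 0.77, 0.14, -0.05]
wrist_force: [0.5, 0.0, -0.3]
finger_gap: 0.0213
```

play_rows --pt "0.0002 -0.0009 0.0002 0 0 0 0.015" --pt "0.0002 -0.0009 0.0002 0 0 0 0.015"

```text
t: 14.45
position: [0.6398, 0.0122, 0.1396]
eef_rot: [0.621, 0.77, 0.14, -0.05]
wrist_force: [0.6, -0.1, -1.0]
finger_gap: 0.021
```

play_rows --pt "0.0002 -0.0009 0.0002 0 0 0 0.015" --pt "0.0002 -0.0009 0.0002 0 0 0 0.015"

```text
t: 14.7
position: [0.6398, 0.0122, 0.1387]
eef_rot: [0.621, 0.77, 0.14, -0.05]
wrist_force: [0.1, 0.5, -1.2]
finger_gap: 0.0217
```

```bash
python3 - <<'E'
from m import *
s,M=show(); print("tcp cab",w2c(s['position'])); o,S=shears(s,M); print("A",w2c(P3(o,S,(.135,.017,.005))),"arc",w2c(P3(o,S,(.144,.017,.005))))
E
```

```text
t 14.7 j [-0.3359  0.5976  2.0439  2.5093  0.8912 -1.0401] p [0.6398 0.0122 0.1387] gap 0.021732299719689496 F [ 0.0947  0.4627 -1.2206] T [-0.0386  0.5933  0.0276]
[[ 0.9559  0.2774  0.0966]
 [ 0.1532 -0.19   -0.9698]
 [-0.2506  0.9418 -0.2241]]
tcp cab [-0.0028  0.0413  0.1387]
A [0.015  0.0368 0.2342] arc [0.015  0.0348 0.243 ]
```

play_rows --pt "0.0002 -0.0009 0.0002 0 0 0 0.015" --pt "0.0002 -0.0009 0.0002 0 0 0 0.015"

```text
t: 14.95
position: [0.6399, 0.0122, 0.1379]
eef_rot: [0.621, 0.77, 0.14, -0.05]
wrist_force: [-0.0, -0.0, 0.1]
finger_gap: 0.0214
```

play_rows --pt "0.0002 -0.0009 0.0002 0 0 0 0.015" --pt "0.0002 -0.0009 0.0002 0 0 0 0.015"

```text
t: 15.2
position: [0.6399, 0.0121, 0.1372]
eef_rot: [0.621, 0.77, 0.139, -0.05]
wrist_force: [0.5, -1.6, 2.1]
finger_gap: 0.0212
```

play_rows --pt "0.0 0.0006 0.0003 0 0 0 0.015" --pt "0.001 0.0009 0.0003 0 0 0 0.015" --pt "0.001 0.0009 0.0003 0 0 0 0.015"

```text
t: 15.58
position: [0.641, 0.012, 0.1373]
eef_rot: [0.621, 0.77, 0.14, -0.05]
wrist_force: [0.4, -1.3, 0.7]
finger_gap: 0.0214
```

play_rows --pt "0.001 0.0003 0 0 0 0 0.015" --pt "0.001 0.0003 0.0 0 0 0 0.015"

```text
t: 15.82
position: [0.642, 0.0121, 0.1374]
eef_rot: [0.621, 0.77, 0.14, -0.05]
wrist_force: [-1.3, -0.3, 0.3]
finger_gap: 0.0213
```

play_rows --pt "0.001 0.0003 0 0 0 0 0.015" --pt "0.001 0.0003 0.0 0 0 0 0.015"

```text
t: 16.08
position: [0.6431, 0.0122, 0.1374]
eef_rot: [0.621, 0.77, 0.14, -0.05]
wrist_force: [-1.3, -2.2, 0.5]
finger_gap: 0.0212
```

play_rows --pt "0.0005 0.0001 0.0004 0 0 0 0.015" --pt "0.0005 0.0001 0.0004 0 0 0 0.015"

```text
t: 16.32
position: [0.6436, 0.0118, 0.1374]
eef_rot: [0.621, 0.77, 0.14, -0.05]
wrist_force: [-1.7, 0.2, -0.2]
finger_gap: 0.0215
```

```bash
python3 - <<'E'
from m import *
s,M=show(); print("tcp cab",w2c(s['position'])); o,S=shears(s,M); print("A",w2c(P3(o,S,(.135,.017,.005))),"arc",w2c(P3(o,S,(.144,.017,.005))))
snap("top","top10");snap("side","side10"); print(robot.state()['wrist_force'])
crop("pics/top10.png","pics/top10c.png",265,130,345,200,9)
crop("pics/side10.png","pics/side10c.png",220,120,340,240,6)
E
```

```text
t 16.325 j [-0.3338  0.6052  2.0329  2.51    0.888  -1.0387] p [0.6436 0.0118 0.1374] gap 0.021539460234370915 F [-1.7211  0.1582 -0.2363] T [-0.0231  0.2622 -0.0487]
[[ 0.9559  0.2774  0.0969]
 [ 0.1533 -0.1898 -0.9698]
 [-0.2506  0.9418 -0.224 ]]
tcp cab [0.0009 0.0405 0.1374]
A [0.0188 0.0361 0.2328] arc [0.0187 0.034  0.2416]
[-1.2329 -0.5585  0.7191]
```

View pics/top10c.png

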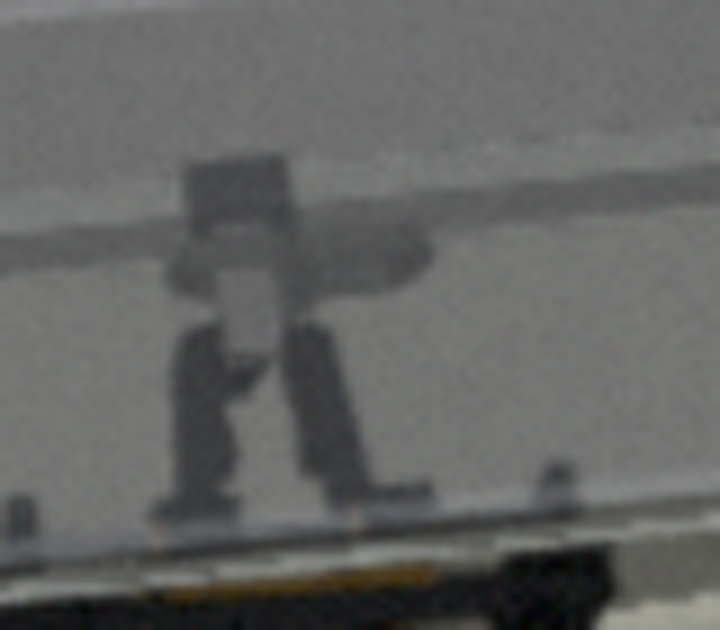

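View pics/side10c.png

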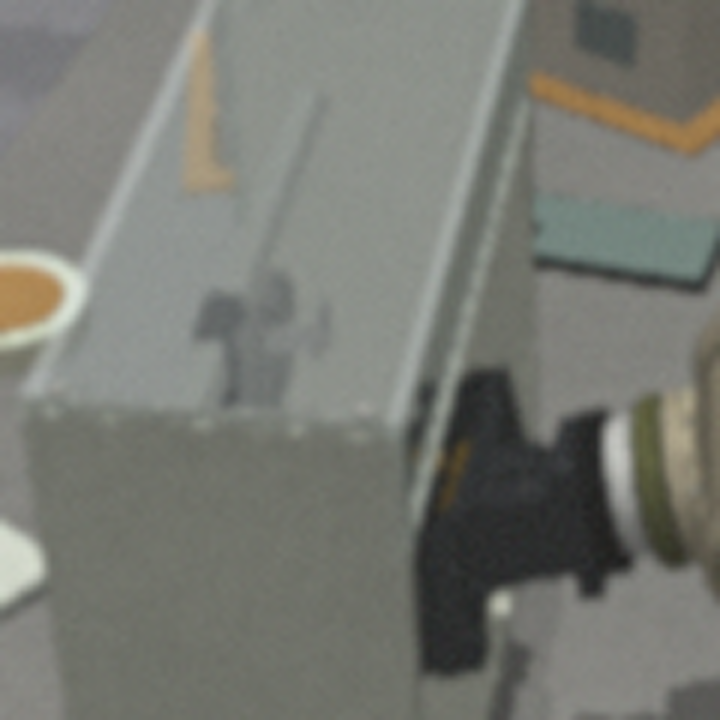

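play_rows --pt "-0.0008 -0.0005 0.0001 0 0 0 0.015" --pt "-0.0008 -0.0005 0.0001 0 0 0 0.015" --pt "-0.0008 -0.0005 0.0001 0 0 0 0.015"

```text
t: 16.8
position: [0.6428, 0.0117, 0.1372]
eef_rot: [0.621, 0.77, 0.14, -0.05]
wrist_force: [-1.5, 0.8, 1.6]
finger_gap: 0.0212
```

```bash
python3 - <<'E'
from m import *
s,M=show(); print("tcp cab",w2c(s['position'])); o,S=shears(s,M); print("A",w2c(P3(o,S,(.135,.017,.005))),"arc",w2c(P3(o,S,(.144,.017,.005))))
E
```

```text
t 16.8 j [-0.3348  0.6049  2.0354  2.51    0.8903 -1.0399] p [0.6428 0.0117 0.1372] gap 0.02116496652425293 F [-1.519   0.7696  1.6278] T [-0.0139  0.1454  0.0545]
[[ 0.956   0.277   0.0968]
 [ 0.1533 -0.1899 -0.9698]
 [-0.2502  0.9419 -0.224 ]]
tcp cab [0.0001 0.0405 0.1372]
A [0.0179 0.036  0.2327] arc [0.0179 0.034  0.2415]
```

play_rows --pt "0 0 0 0 0 0 0.024" --pt "0 0 0 0 0 0 0.028" --pt "0 0 0 0 0 0 0.032" --pt "0 0 0 0 0 0 0.04" --pt "0 0 0 0 0 0 0.05"

```text
t: 17.42
position: [0.6427, 0.0117, 0.137]
eef_rot: [0.621, 0.77, 0.14, -0.05]
wrist_force: [0.4, 0.4, 0.5]
finger_gap: 0.0478
```

```bash
python3 - <<'E'
from m import *
s,M=show()
snap("top","top11");snap("side","side11")
crop("pics/top11.png","pics/top11c.png",265,130,345,200,9)
crop("pics/side11.png","pics/side11c.png",220,120,340,240,6)
E
```

```text
t 17.425 j [-0.3348  0.605   2.0355  2.51    0.8901 -1.0399] p [0.6427 0.0117 0.137 ] gap 0.04778733682969199 F [0.3745 0.4432 0.5369] T [-0.0874  0.3732  0.0029]
[[ 0.9559  0.2775  0.0967]
 [ 0.1533 -0.1899 -0.9698]
 [-0.2507  0.9418 -0.2241]]
```

View pics/top11c.png

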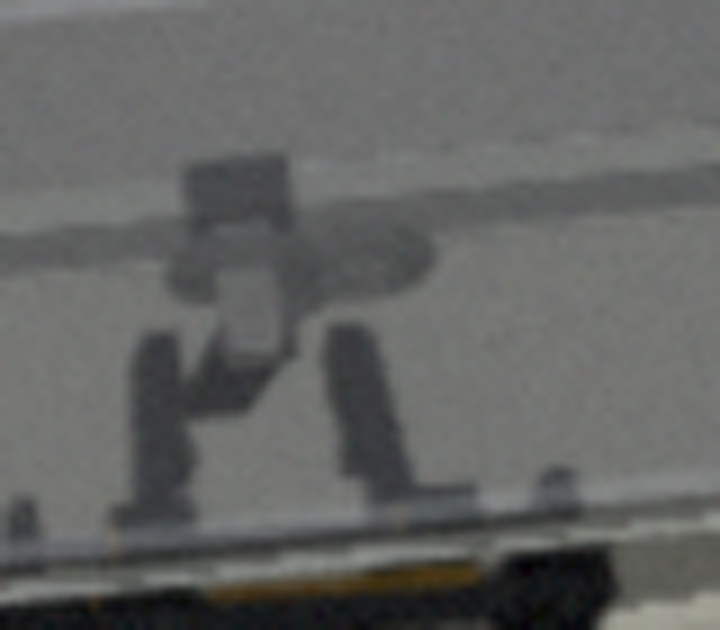

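View pics/side11c.png

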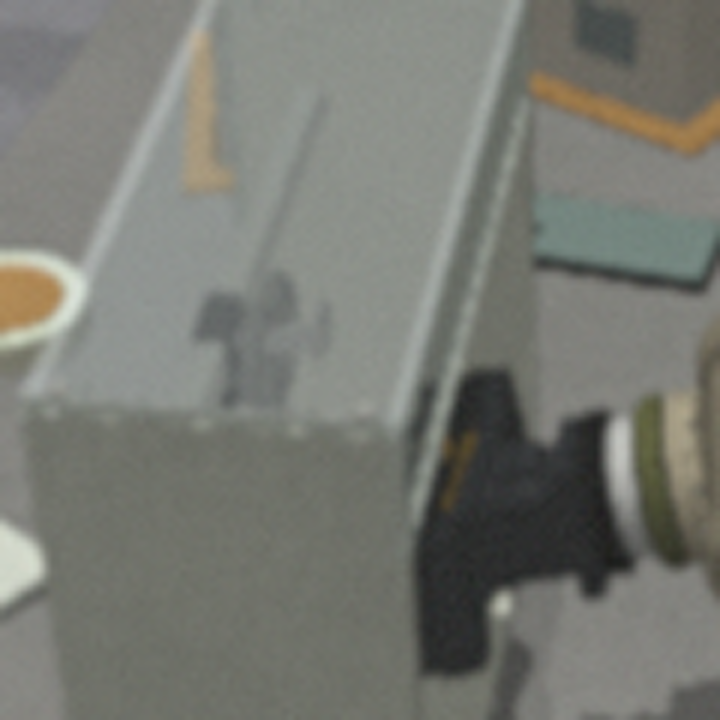

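play_rows --pt "0 0 0 0 0 0 0.065" --pt "0 0 0 0 0 0 0.08" --pt "0 0 0 0 0 0 0.08" --pt "-0.01 -0.0025 0 0 0 0 0.08" --pt "-0.024 -0.006 0 0 0 0 0.08"

```text
t: 18.15
position: [0.6173, 0.0092, 0.1374]
eef_rot: [0.621, 0.77, 0.14, -0.05]
wrist_force: [-0.0, -0.8, 0.4]
finger_gap: 0.0801
```

play_rows --pt "-0.02 -0.005 0 0 0 0 0.08" --pt "-0.045 -0.012 0 0 0 0 0.08" --pt "-0.07 -0.018 0 0 0 0 0.08" --pt "-0.095 -0.025 0 0 0 0 0.08" --pt "-0.12 -0.032 0 0 0 0 0.08"

```text
t: 18.77
position: [0.4932, -0.0029, 0.1376]
eef_rot: [0.621, 0.77, 0.14, -0.05]
wrist_force: [-0.6, -1.3, -0.2]
finger_gap: 0.0799
```

```bash
python3 - <<'E'
from m import *
s,M=show(); print(w2c(s['position']))
snap("top","top12");snap("side","side12")
crop("pics/top12.png","pics/top12c.png",230,120,410,260,4)
crop("pics/side12.png","pics/side12c.png",220,90,420,290,4)
E
```

```text
t 18.775 j [-0.576   0.4741  2.4466  2.3536  1.1575 -1.1759] p [ 0.4932 -0.0029  0.1376] gap 0.07991052533149923 F [-0.5866 -1.2816 -0.1503] T [-0.0225  0.4458  0.038 ]
[[ 0.9559  0.2771  0.0968]
 [ 0.1533 -0.1902 -0.9697]
 [-0.2504  0.9418 -0.2243]]
[-0.1502  0.0407  0.1376]
```

View pics/top12c.png

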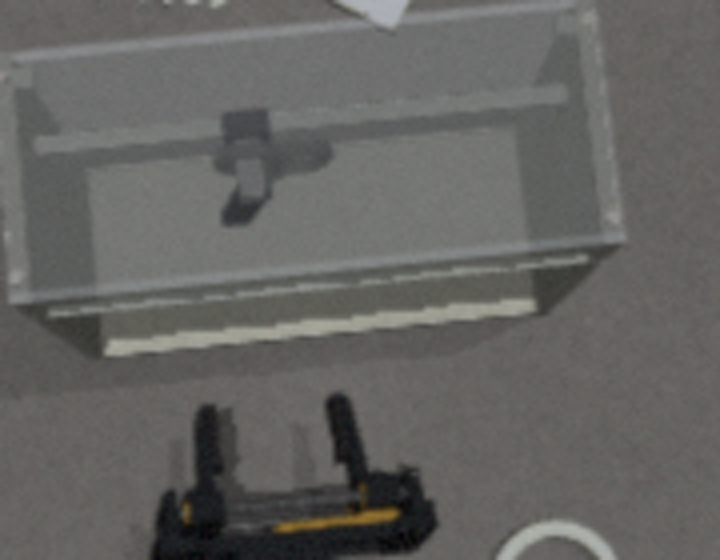

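View pics/side12c.png

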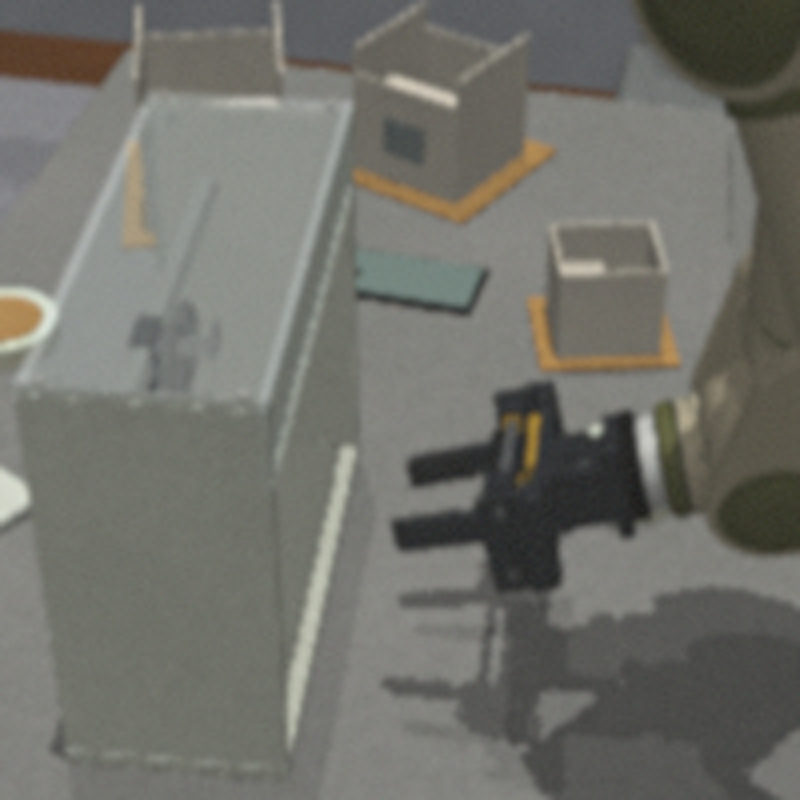

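play_rows --pt "-0.02 -0.005 0 0 0 0 0.08" --pt "-0.02 -0.005 0 0 0 0 0.08" --pt "-0.02 -0.005 0 0 0 0 0.08" --pt "-0.02 -0.005 0 0 0 0 0.08" --pt "-0.02 -0.005 0 0 0 0 0.08"

```text
t: 19.5
position: [0.4743, -0.0052, 0.1377]
eef_rot: [0.621, 0.77, 0.14, -0.05]
wrist_force: [-0.2, -0.9, 0.2]
finger_gap: 0.0799
```

play_rows --pt "0 0 0 0 0 0 0.08" --pt "0 0 0 0 0 0 0.08" --pt "0 0 0 0 0 0 0.08" --pt "0 0 0 0 0 0 0.08" --pt "0 0 0 0 0 0 0.08"

```text
t: 20.12
position: [0.474, -0.0053, 0.1377]
eef_rot: [0.621, 0.77, 0.14, -0.05]
wrist_force: [0.3, 1.1, -0.5]
finger_gap: 0.0799
```

```bash
python3 - <<'E'
from m import *
np.set_printoptions(precision=4,suppress=True)
a=snap("top","top13"); b=snap("top","top14"); old=cv2.imread("pics/top12.png")
A=a.astype(int)
for o in (b,old): print("diff",np.abs(A-o.astype(int)).max(2)[140:185,280:320].max(), np.abs(A-o.astype(int)).mean(2)[140:185,280:320].mean())
T=lambda x,y:(230+(x+.5)/4-.5,120+(y+.5)/4-.5)
for nm,p,z in[("loop left",(215,158),.235),("loop right",(333,152),.25),("tip",(238,218),.05),("tip",(238,218),.08)]: print(nm,w2c(onz("top",T(*p),z)))
# expected hanging at loopA(.018,.037,.233) roll 13,15
for x in (.008,.0125,.018):
  for r in(-13,):
    S=toolD(CY,90,0,r)[1]; w=c2w((x,.0369,.233))-S@np.array([.135,.017,.005])
    for v in [(.145,.038,.005),(.145,-.038,.005),(-.05,0,.012)]: print(x,r,v,(proj("top",w+S@np.array(v))[0]-[230,120]+.5)*4)
# bystanders unmoved
i0=cv2.imread("pics/top0.png").astype(int)
for nm,(x0,y0,x1,y1) in {"tumbler":(160,130,205,170),"phone":(425,160,465,225),"tape":(345,245,395,290),"house":(410,225,470,280)}.items():
    print(nm,np.abs(A-i0).mean(2)[y0:y1,x0:x1].mean().round(2), (np.abs(A-i0).max(2)[y0:y1,x0:x1]>40).sum())
crop("pics/top14.png","pics/top14c.png",265,130,345,200,9)
E
```

```text
diff 9 1.8614814814814817
diff 9 1.904259259259259
loop left [0.019  0.0585 0.235 ]
loop right [ 0.012  -0.0163  0.25  ]
tip [0.0159 0.054  0.05  ]
tip [0.0099 0.0529 0.08  ]
0.008 -13 (0.145, 0.038, 0.005) [221.0912 170.5151]
0.008 -13 (0.145, -0.038, 0.005) [337.963  165.4192]
0.008 -13 (-0.05, 0, 0.012) [229.8892 239.1548]
0.0125 -13 (0.145, 0.038, 0.005) [220.4395 163.5394]
0.0125 -13 (0.145, -0.038, 0.005) [337.2615 158.5765]
0.0125 -13 (-0.05, 0, 0.012) [229.341  233.3055]
0.018 -13 (0.145, 0.038, 0.005) [219.6441 155.024 ]
0.018 -13 (0.145, -0.038, 0.005) [336.405  150.2232]
0.018 -13 (-0.05, 0, 0.012) [228.6717 226.1635]
tumbler 1.96 0
phone 1.99 0
tape 4.02 15
house 1.93 0
```

View pics/top14c.png

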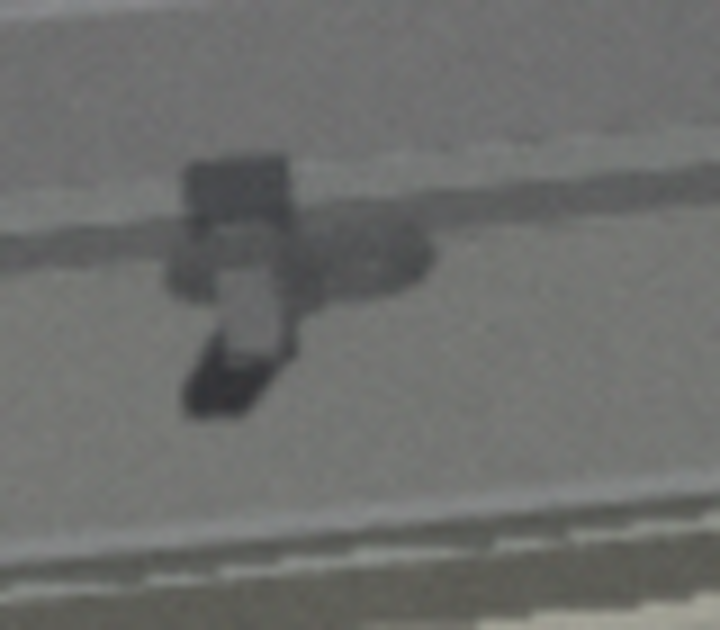

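View pics/top14.png

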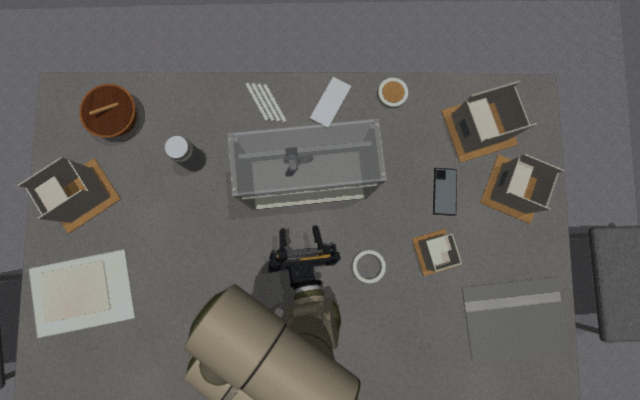

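The shears hang still on the hook. Consecutive frames differ only by noise, the loop is against the block at x of about 0.016 to 0.018, and the tumbler, phone, tape and house look unmoved. Handing in.

```bash
python3 - <<'E'
from cell import robot
print(robot.close_job())
E
```

```text
the job is handed in; nothing more can be done
None
```

The shears are hanging points down on the hook, by the loop on their +y side, with that loop pushed back to the clamp block. I handed the job in at about 20 s of the 64 s allowed.

- **Getting in:** I gripped the cover across its width and carried the shears in with the loops tilted up about 75°. They went under the lip, up, over the hook's turned-up end and onto the strap.
- **Finding the hook:** it sits at about y = +37 mm along the rail, measured from the pictures. I stepped in 1 to 4 mm at a time watching the wrist force. There was no contact passing the hook's end, about 3 N as the loop came down onto the strap, and 1 to 2 N against the block.
- **Letting go:** I let the points down by hand to vertical. I also rolled the shears 13° sideways, so the balance point was roughly under the hook before the fingers opened.
- **Last checks:** pictures from 18.8 s and the last two at 20.1 s match to within image noise, so the shears are still. The loop measures about x = 16 to 18 mm, and both loop and points are inside the cabinet. The gripper is clear of everything.
- **Other things on the table:** the tumbler, phone and house look unmoved. The patch of picture around the tape changed slightly; I took that to be the arm's shadow, since the tape looks to be in the same place.
- **What disagreed:** the top camera put the shears about 2 mm further to +y than the arm's own position did. I steered by the camera, and the loop passed over the hook without touching.

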